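Check out the top sample tray of a stuck stack

TASK

Check out the top tray of material samples: on the white check-out station press the green, then the yellow, then the blue key, each fully down and one at a time. Then peel the top tray off the stack it sticks to by its orange corner tab, raising that corner first while the opposite corner stays down, leave the tray underneath seated, and hold the top tray up level, centred over the station's black reader square and about 10 cm above it. Finish while still holding it there in the gripper; leave the mug, the tower model and the stone sample where they are.

Things in the scene. Friction and masses are not known exactly. Their poses are not given: they have to be found in the camera images.
- station: White check-out station, a fixed box 200 x 210 x 30 mm. Origin: centre of its underside; x points from the key strip towards the reader square. The three keys stand in a row along its y on the -x strip (66 mm to -x of the origin, 62 mm apart; which colour is where varies); the black reader square lies on the other part of its flat top.
- reader (a point): Centre of the black reader square (110 x 150 mm, white dot in the middle) on top of the station, 30 mm to +x of the station's origin, 31 mm above the table.
- key_green_top (a point): Centre of the top face of the green key, a round cap of 24 mm diameter in a grey collar of 40 mm diameter (collar top 10 mm below the cap's top); moves down with the key.
- key_yellow_top (a point): Centre of the top face of the yellow key, a round cap of 24 mm diameter in a grey collar of 40 mm diameter (collar top 10 mm below the cap's top); moves down with the key.
- key_blue_top (a point): Centre of the top face of the blue key, a round cap of 24 mm diameter in a grey collar of 40 mm diameter (collar top 10 mm below the cap's top); moves down with the key.
- key_green (a joint): m of travel of the green push key: 0 released, 0.006 fully down; springs back; needs about 2 N to start and 5 N to bottom out. It counts as pressed beyond 0.0045.
- key_yellow (a joint): m of travel of the yellow push key: 0 released, 0.006 fully down; springs back; needs about 2 N to start and 5 N to bottom out. It counts as pressed beyond 0.0045.
- key_blue (a joint): m of travel of the blue push key: 0 released, 0.006 fully down; springs back; needs about 2 N to start and 5 N to bottom out. It counts as pressed beyond 0.0045.
- cradle: Fixed wooden base, 216 x 168 x 10 mm, under the stack, with eight small guides (34 mm high over the table) round the lower tray; same axes as the trays at the start. Origin: centre of its underside.
- tray_top: Top tray, off-white: well 170 x 120 mm outside, 30 mm high; rim 206 x 158 x 3 mm at its top; 0.16 to 0.25 kg with its samples. Origin: centre of the well's underside (24 mm above the table at the start), z up, x along its length. It sits 16 mm deep in the next tray with 5 mm of play, but four hidden spring pads grip the well's long sides, about 1.7 N of rubbing each. Balance point near its centre.
- tab (a point): Centre of the orange upright pull tab: 30 mm long along the tray's diagonal, 12 mm thick across it, 30 mm tall, standing on the rim. In the tray frame at x -87, y -67, z 45 mm (axes as the tray's). Its long direction points to the tray's centre, 0.654 rad counter-clockwise from tray +x; grip it across its thickness from above, firmly (40 N or so: the tray's weight hangs 110 mm away).
- tab_corner (a point): The top tray's rim corner beside the tab (tray frame x -103, y -79, z 30 mm); 54 mm above the table at the start.
- far_corner (a point): The top tray's rim corner diagonally opposite the tab (tray frame x 103, y 79, z 30 mm); 54 mm above the table at the start. The well's bottom corner below it (tray frame x 85, y 60, z 0 mm) is the point to tilt about: 0.2 rad does not jam, and then the tray lifts clear within about 20 mm.
- tray_next: The next tray, grey, same outline as the top one, 30 mm high, loaded with stone tile samples, 0.9 kg, loose in the cradle (1 to 3 mm of play). Origin: centre of its underside, 10 mm above the table at the start. Must stay there.
- mug: Blue ceramic mug, 76 mm across, 90 mm tall, on the table. Origin: centre of the underside. Bystander.
- tower_model: Small white architectural massing model on a wooden base 70 x 56 mm, 93 mm tall. Origin: centre of the underside. Bystander.
- stone_sample: Marble sample chip 60 x 45 x 18 mm lying on the table. Origin: centre of the underside. Bystander.

How it is judged (in metres and radians):
On the way, in this order (a step that is already met when the one before it is completed fails the run):
1. the green key is pressed fully down, alone (value of joint key_green above 0.0045 m and value of joint each of key_yellow, key_blue below 0.002 m), for 0.1 s.
2. the yellow key is pressed fully down, alone (value of joint key_yellow above 0.0045 m and value of joint each of key_green, key_blue below 0.002 m), for 0.1 s.
3. the blue key is pressed fully down, alone (value of joint key_blue above 0.0045 m and value of joint each of key_green, key_yellow below 0.002 m), for 0.1 s.
4. the tab corner of the top tray is raised by more than 25 mm while the opposite corner has risen less than 8 mm (height (world z) of tab_corner above 0.079 m and height (world z) of far_corner below 0.062 m and distance of tray_next from where it was at the start of the episode below 0.02 m), for 0.05 s.
At the end, for the whole second after the job is handed in: The gripper holds the top tray still, level within 0.17 rad, centred within 40 mm over the reader square, underside 50 to 160 mm above it, clear of station and next tray; the next tray moved under 15 mm, keys up, bystanders moved under 30 mm (horizontal distance between tray_top and reader below 0.04 m and z of tray_top in the frame of reader between 0.05 and 0.16 m and angle between tray_top's own z axis and vertical below 0.17 rad and linear speed of tray_top below 0.03 m/s and contact force between the fingers and tray_top above 1 N and contact force between tray_top and station below 0.1 N and contact force between tray_top and tray_next below 0.1 N and distance of tray_next from where it was at the start of the episode below 0.015 m and angle between tray_next's own z axis and vertical below 0.05 rad and value of joint each of key_green, key_yellow, key_blue below 0.002 m and distance of each of mug, tower_model, stone_sample from where it was at the start of the episode below 0.03 m); the arm keeps its last pose, push and grip.
It fails at once if two keys are pressed down at once (value of joint each of key_green, key_yellow above 0.003 m or value of joint each of key_green, key_blue above 0.003 m or value of joint each of key_yellow, key_blue above 0.003 m).
It fails at once if the next tray is dragged out of its seat (more than 25 mm) (distance of tray_next from where it was at the start of the episode above 0.025 m).
It fails at once if a bystander is pushed more than 40 mm or tipped over (distance of any of mug, tower_model, stone_sample from where it was at the start of the episode above 0.04 m or angle between any of mug, tower_model, stone_sample's own z axis and vertical above 0.5 rad).
It also fails if it takes over 72 s, if anything falls off the work surface, if the arm or the gripper's body presses on something with over 40 N, if the wrist force passes 120 N, or if a joint passes its speed limit or range.

ROBOT

A 6-joint arm with a two-finger parallel gripper is mounted at the origin on the work surface. World frame = base frame: x ahead of the robot, y to its left, z up, the work surface at z = 0. Lengths are in m, angles in degrees, forces in N, time in s.
With the tool pointing down it reaches from about 0.35 to 0.875 m from the base axis. Payload 4.2 kg.
Tool frame: the origin (TCP) lies at the very end of the fingers, on their centre line; the grasp point (between the pads) lies 19 mm behind it (r.hold_point_z is the distance from the TCP to the grasp point, in m); z points along the fingers, y is the direction in which the jaws open and shut (so a half turn about z gives the same grasp; the last joint's range is limited). The gripper opens to 87 mm and grips with 3 to 60 N. Pads are 19 mm wide; open, the fingers measure 117 mm over their backs; the gripper's body (75 mm by 190 mm) begins 51 mm behind the grasp point.
Start: joints at [-48.667, 22.042, 0.453, 0, -68.411, -14.817], TCP at [0.279, -0.559, 0.191] pointing down, gripper open.
Joint ranges: [-179.83, 179.83], [-69.29, 118.12], [-61.27, 80.66], [-181.25, 117.63], [-171.15, -9.14], [-177.46, 177.46]. Speed limits (degrees/s): [159.86, 159.86, 180, 180, 180, 180].

INTERFACE

Orientations are given as a 3x3 rotation matrix whose columns are the frame's x, y, z axes.
In Python, from station import r, cams, ticket gives the robot as it stands.
- The arm moves only by the tool drive_tool, never from a script. Its argument "deltas" is a list of rows, each an object of numbers: "dx", "dy", "dz": the shift along the tool's x, y, z in m; "wx", "wy", "wz": the turn, a rotation vector about the tool's x, y, z in degrees. A call has 1 to 20 rows; each row is the pose to reach, as a shift and turn from the pose commanded when the call began, along the tool's axes at that moment; what a row does not reach only later rows make up. A row lasts 1/10 s, in which the tool goes at most 50 mm and 8.59 degrees, less where a joint would pass 70% of its speed; a pose out of reach is approached as far as the arm can. A call with a gripper value outside its range is refused whole. "gripper" is the opening, from 0 (shut) to 1 (fully open), set as the call begins (left out, the last holds). The fingers move at their own pace and stop on an object; the grip force is fixed at half the most. Time passes only in rows, so rows that repeat a pose let the fingers close. It gives the time, the measured TCP pose, the force and the opening at its end, in the units of the state.
- r.sense(): the state, without advancing time (a new reading comes with each control period).
- cams.capture(name): name is "side" or "top"; returns the picture (420x560x3 uint8, red, green, blue); there is no depth.
- cams.camera_model(name): a dict with "intrinsics" (3x3 intrinsics, pixels), "extrinsics" (4x4, takes a point from world to camera coordinates). Camera axes: x right, y down, z forward; pixel columns grow to the right and rows downward; lengths in m; the calibration is good to about 2 mm. A picture is of the moment at which its call begins. camera_model takes no time and is no camera call.
- ticket.finish_job(): hands the job in, once; it reports no verdict.
The state is a dict: "time_s": time; "joints": joint angles; "joint_velocities": joint speeds; "effort": joint torques, N m; "tcp_pos": TCP position; "ee_rot": TCP orientation; "wrist_force": force on the tool from outside, world axes, zero at the start; "moment": the same for the moment, N m; "gripper_width": opening from 0.0 (shut) to 1.0 (fully open).
Only numpy, scipy, OpenCV 4.12 (cv2) and the standard library are available. Lean on these libraries where they do the work, as an engineer would, in place of code of your own. Each camera call takes 0.05 s, during which the arm holds its last target.

## Working session

There is one attempt and no reset: what is moved stays moved. The work goes in short steps, Python scripts to look and compute and a tool call to move; the robot and the scene stay as the last step left them, time stands still between calls to the robot, and variables do not carry over. Pictures are saved under pics/ and viewed, and the job is handed in when it is done.

Besides the shell and the picture viewer there is one more tool, called after "Request:" as name([rows], argument=value, ...), one row to a line, values as JSON. drive_tool: Moves the arm, as the interface text tells. Its arguments: {"type":"object","properties":{"deltas":{"type":"array","items":{"type":"object","properties":{"dx":{"type":"number"},"dy":{"type":"number"},"dz":{"type":"number"},"wx":{"type":"number"},"wy":{"type":"number"},"wz":{"type":"number"}}}},"gripper":{"type":"number"}},"required":["deltas"]}

```bash
mkdir -p pics; ls; python3 - <<'E'
from station import r,cams,ticket
import cv2
s=r.sense();print(s['time_s'],s['tcp_pos'],s['ee_rot'],s['gripper_width'],r.hold_point_z)
for n in('side','top'):
    cv2.imwrite(f'pics/{n}0.png',cams.capture(n)[:,:,::-1]);m=cams.camera_model(n);print(n,m['intrinsics'],m['extrinsics'])
E
```

```text
pics
0.0 [ 0.27873704 -0.55865403  0.19005981] [[-8.94902630e-01 -4.46260133e-01 -1.08513367e-03]
 [-4.46261438e-01  8.94900564e-01  1.92618999e-03]
 [ 1.11504932e-04  2.20800579e-03 -9.99997556e-01]] 0.998735343704013 0.0187
side [[440.2750215    0.         280.05176129]
 [  0.         440.2750215  212.01504959]
 [  0.           0.           1.        ]] [[-7.36141201e-01 -6.76827966e-01 -1.92294946e-04  4.40061445e-01]
 [-5.24456497e-01  5.70596336e-01 -6.31953483e-01  3.42895627e-01]
 [ 4.27833513e-01 -4.65106145e-01 -7.75006296e-01  6.25453519e-01]
 [ 0.00000000e+00  0.00000000e+00  0.00000000e+00  1.00000000e+00]]
top [[510.10500542   0.         273.3185346 ]
 [  0.         510.10500542 209.01455897]
 [  0.           0.           1.        ]] [[ 7.28223798e-03 -9.99973452e-01  2.55546618e-04  8.33442991e-04]
 [-9.97297176e-01 -7.28143213e-03 -7.31117255e-02  5.82007227e-01]
 [ 7.31116452e-02  2.77561064e-04 -9.97323724e-01  1.17564509e+00]
 [ 0.00000000e+00  0.00000000e+00  0.00000000e+00  1.00000000e+00]]
```

View pics/side0.png

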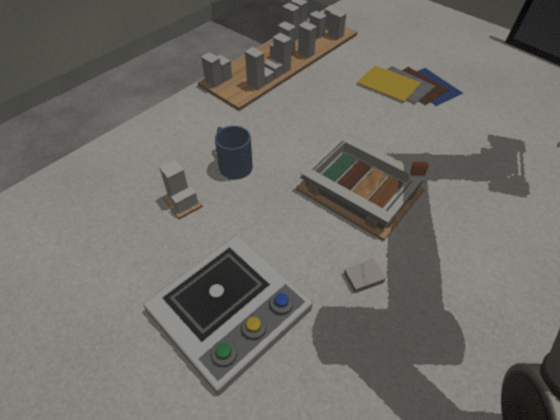

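View pics/top0.png

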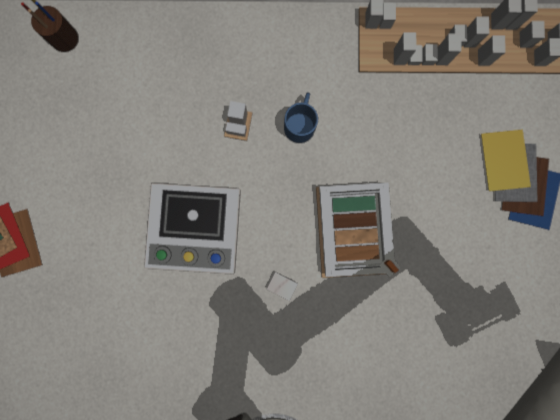

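The side view shows the keys at about green (223,352), yellow (253,325) and blue (281,300), the reader dot at (216,291) and the tab at (419,168). In the top view the keys are at (162,255), (189,257) and (216,258), the dot at (193,215) and the tab at (391,266).

```bash
cat > h.py <<'E'
import numpy as np, cv2
from station import r,cams,ticket
M={n:cams.camera_model(n) for n in('side','top')}
def P(n): return M[n]['intrinsics']@M[n]['extrinsics'][:3]
def tri(a,b):
    X=cv2.triangulatePoints(P('side'),P('top'),np.array(a,float).reshape(2,1),np.array(b,float).reshape(2,1));return (X[:3]/X[3]).ravel()
def proj(n,X):
    q=P(n)@np.append(X,1);return q[:2]/q[2]
def plane(n,px,z):
    K,E=M[n]['intrinsics'],M[n]['extrinsics'];R,t=E[:3,:3],E[:3,3]
    c=-R.T@t;d=R.T@np.linalg.inv(K)@np.array([*px,1]);return c+d*(z-c[2])/d[2]
def blob(img,lo,hi,box):
    x0,y0,x1,y1=box;hsv=cv2.cvtColor(img,cv2.COLOR_RGB2HSV)[y0:y1,x0:x1]
    m=cv2.inRange(hsv,np.array(lo),np.array(hi));n,l,s,c=cv2.connectedComponentsWithStats(m)
    if n<2:return None
    i=1+np.argmax(s[1:,4]);return c[i]+[x0,y0],s[i,4],s[i,:4]+[x0,y0,0,0]
E
python3 - <<'E'
from h import *
I={n:cv2.imread(f'pics/{n}0.png')[:,:,::-1].copy() for n in M}
C={'green':((50,90,60),(85,255,255)),'yellow':((18,120,80),(35,255,255)),'blue':((108,130,90),(130,255,255))}
B={'side':(200,280,300,370),'top':(150,245,230,268)}
for k,(lo,hi) in C.items():
    a=blob(I['side'],lo,hi,B['side']);b=blob(I['top'],lo,hi,B['top']);print(k,a,b,tri(a[0],b[0]))
a=blob(I['side'],(0,0,150),(180,60,255),(206,280,228,300));b=blob(I['top'],(0,0,150),(180,60,255),(183,206,203,225));print('dot',a,b,tri(a[0],b[0]),plane('top',b[0],.031),plane('side',a[0],.031))
a=blob(I['side'],(0,120,40),(15,255,255),(405,155,435,182));b=blob(I['top'],(0,120,40),(15,255,255),(383,258,402,276));print('tab',a,b,tri(a[0],b[0]))
cv2.imwrite('pics/z1.png',cv2.resize(I['top'][165:290,300:420,::-1],None,fx=5,fy=4.7,interpolation=cv2.INTER_CUBIC))
cv2.imwrite('pics/z2.png',cv2.resize(I['side'][130:240,290:440,::-1],None,fx=5,fy=5,interpolation=cv2.INTER_CUBIC))
E
```

```text
green (array([222.92857143, 350.19642857]), np.int32(168), array([216, 343,  15,  15])) (array([161. , 254.5]), np.int32(74), array([157, 250,   9,  10])) [0.4748873  0.26006109 0.05152493]
yellow (array([253.10691824, 323.56603774]), np.int32(159), array([246, 317,  15,  14])) (array([187.95890411, 256.20547945]), np.int32(73), array([184, 252,   9,  10])) [0.4714885  0.19860343 0.0520346 ]
blue (array([281.20512821, 298.90598291]), np.int32(117), array([275, 293,  13,  12])) (array([215., 258.]), np.int32(69), array([211, 254,   9,   9])) [0.46788185 0.13702055 0.05265681]Traceback (most recent call last):
  File "<stdin>", line 7, in <module>
TypeError: 'NoneType' object is not subscriptable
```

```bash
python3 - <<'E'
from h import *
I={n:cv2.imread(f'pics/{n}0.png')[:,:,::-1].copy() for n in M}
a=blob(I['side'],(0,0,120),(180,80,255),(204,280,230,302));b=blob(I['top'],(0,0,110),(180,80,255),(183,206,203,225));print('dot',a,b)
if a and b: print(tri(a[0],b[0]),plane('top',b[0],.031),plane('side',a[0],.031))
hs=cv2.cvtColor(I['side'],cv2.COLOR_RGB2HSV);ht=cv2.cvtColor(I['top'],cv2.COLOR_RGB2HSV);print(hs[168,415:424],ht[266,388:396])
a=blob(I['side'],(0,120,40),(18,255,255),(405,155,435,182));b=blob(I['top'],(0,120,30),(18,255,255),(383,258,402,276));print('tab',a,b)
if a and b: print(tri(a[0],b[0]))
cv2.imwrite('pics/z1.png',cv2.resize(I['top'][165:290,300:420,::-1],None,fx=4.7,fy=4.7,interpolation=cv2.INTER_CUBIC))
cv2.imwrite('pics/z2.png',cv2.resize(I['side'][130:240,290:440,::-1],None,fx=5,fy=5,interpolation=cv2.INTER_CUBIC))
E
```

```text
dot (array([216.07874016, 290.28346457]), np.int32(127), array([210, 285,  14,  12])) (array([192.48780488, 214.68292683]), np.int32(82), array([188, 210,  10,  10]))
[0.56710501 0.19296971 0.03464229] [0.56668616 0.19293935 0.031     ] [0.56986059 0.19259859 0.031     ]
[[ 14 134  63]
 [  8 125  63]
 [  9 135  64]
 [  9 124  64]
 [ 14 138  63]
 [  9 142  61]
 [  9 120  66]
 [  8 115  69]
 [  9 112  64]] [[ 11 145  58]
 [ 11 172  71]
 [ 11 168  85]
 [ 11 165  88]
 [ 11 168  88]
 [ 11 165  88]
 [ 11 154  88]
 [ 11 104  88]]
tab (array([418.9084507, 168.1056338]), np.int32(142), array([411, 162,  17,  13])) (array([391.09589041, 265.93150685]), np.int32(73), array([385, 261,  13,  11]))
[ 0.45407386 -0.25782791  0.07207254]
```

View pics/z1.png

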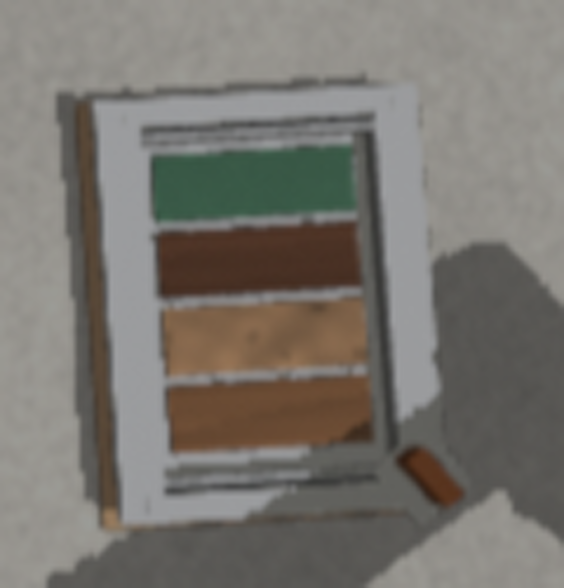

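View pics/z2.png

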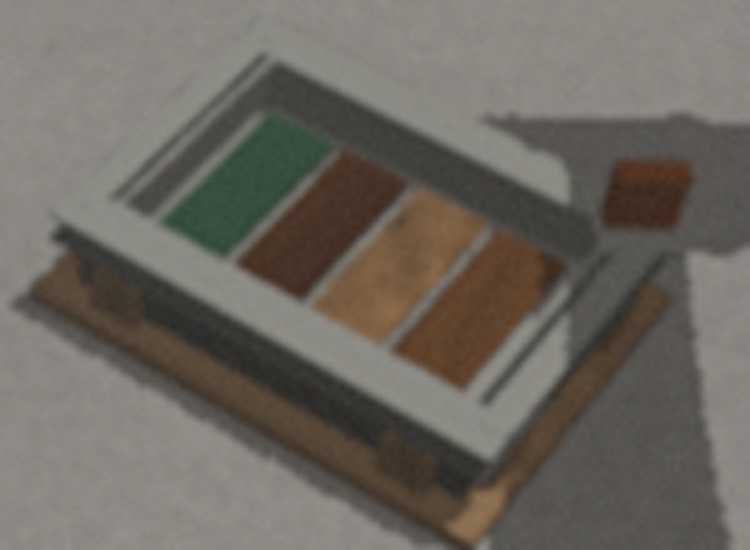

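```bash
cat > m.py <<'E'
from h import *
c={'far':(319.8,186.7,103,79),'TR':(388.3,183.1,103,-79),'BL':(326,276.5,-103,79)}
W=np.array([plane('top',v[:2],.054)[:2] for v in c.values()]);L=np.array([v[2:] for v in c.values()])/1000
print(W, [np.linalg.norm(W[0]-W[1]),np.linalg.norm(W[0]-W[2])])
# rigid fit
wc,lc=W.mean(0),L.mean(0);H=(L-lc).T@(W-wc);th=np.arctan2(H[0,1]-H[1,0],H[0,0]+H[1,1])
R=np.array([[np.cos(th),-np.sin(th)],[np.sin(th),np.cos(th)]]);t=wc-R@lc
print('yaw',np.degrees(th),'origin',t,'tab',t+R@[-.087,-.067],'pivot',t+R@[.085,.06],'res',W-(L@R.T+t))
for n,b in(('top',(391.1,265.9)),):print(plane(n,b,.084),plane(n,b,.075))
print('tab proj', proj('top',np.append(t+R@[-.087,-.067],.084)), proj('side',np.append(t+R@[-.087,-.067],.07)))
E
python3 m.py
```

```text
[[ 0.63159306 -0.10098017]
 [ 0.64103662 -0.25789924]
 [ 0.42751249 -0.1151209 ]] [np.float64(0.15720297603467712), np.float64(0.2045698931826104)]
yaw 3.74462885230779 origin [ 0.53417384 -0.18651951] tab [ 0.45173532 -0.25905841] pivot [ 0.61507379 -0.1210963 ] res [[-2.01422737e-04 -1.88822353e-05]
 [-1.07678049e-03  7.24724455e-04]
 [ 1.27820323e-03 -7.05842220e-04]]
[ 0.45350093 -0.25559759  0.084     ] [ 0.4531749  -0.25766919  0.075     ]
tab proj [392.67721368 266.71654046] [420.76946963 169.19231624]
```

Key spacing comes out at 61.6 mm and the tray outline at 157 x 205 mm, both consistent with the given sizes. The tab is at (0.453, -0.258) and the tray yaw is 3.7°. Next I work out the move to the green key.

```bash
cat > d.py <<'E'
import sys
from h import *
def st():
    s=r.sense();return s,np.array(s['tcp_pos']),np.array(s['ee_rot'])
def to(*X):
    s,p,R=st();print('t',s['time_s'],'tcp',p.round(4),'F',np.round(s['wrist_force'],1),'d_tool',(R.T@(np.array(X)-p)).round(4),'yaw_y',np.degrees(np.arctan2(R[1,1],R[0,1])).round(2),'j',np.round(s['joints'],0))
if __name__=='__main__': to(*map(float,sys.argv[1:4]))
E
python3 d.py 0.475 0.260 0.10
```

```text
t 0.1 tcp [ 0.2788 -0.5587  0.1902] F [ 0.  -0.9  0.5] d_tool [-0.541   0.6449  0.0914] yaw_y 116.51 j [-49.  22.   0.  -0. -68. -15.]
```

Request:
drive_tool([
  {"dx": -0.541,"dy": 0.645,"dz": 0,"wz": -14.7},
  {"dx": -0.541,"dy": 0.645,"dz": 0,"wz": -14.7},
  {"dx": -0.541,"dy": 0.645,"dz": 0,"wz": -14.7},
  {"dx": -0.541,"dy": 0.645,"dz": 0,"wz": -14.7},
  {"dx": -0.541,"dy": 0.645,"dz": 0,"wz": -14.7},
  {"dx": -0.541,"dy": 0.645,"dz": 0,"wz": -14.7},
  {"dx": -0.541,"dy": 0.645,"dz": 0,"wz": -14.7},
  {"dx": -0.541,"dy": 0.645,"dz": 0,"wz": -14.7},
  {"dx": -0.541,"dy": 0.645,"dz": 0,"wz": -14.7},
  {"dx": -0.541,"dy": 0.645,"dz": 0,"wz": -14.7},
  {"dx": -0.541,"dy": 0.645,"dz": 0,"wz": -14.7},
  {"dx": -0.541,"dy": 0.645,"dz": 0,"wz": -14.7},
  {"dx": -0.541,"dy": 0.645,"dz": 0,"wz": -14.7},
  {"dx": -0.541,"dy": 0.645,"dz": 0,"wz": -14.7},
  {"dx": -0.541,"dy": 0.645,"dz": 0,"wz": -14.7},
  {"dx": -0.541,"dy": 0.645,"dz": 0,"wz": -14.7},
  {"dx": -0.541,"dy": 0.645,"dz": 0,"wz": -14.7},
  {"dx": -0.541,"dy": 0.645,"dz": 0,"wz": -14.7},
  {"dx": -0.541,"dy": 0.645,"dz": 0.09,"wz": -14.7},
  {"dx": -0.541,"dy": 0.645,"dz": 0.09,"wz": -14.7},
], gripper=0)

```text
schema error: expected keys dx, dy, dz, wx, wy, wz
```

```bash
python3 d.py 0.475 0.260 0.056
```

```text
t 0.1 tcp [ 0.2788 -0.5587  0.1902] F [ 0.  -0.9  0.5] d_tool [-0.541   0.6448  0.1354] yaw_y 116.51 j [-49.  22.   0.  -0. -68. -15.]
```

Request:
drive_tool([
  {"dx": -0.541,"dy": 0.645,"dz": 0,"wx": 0,"wy": 0,"wz": -14.7},
  {"dx": -0.541,"dy": 0.645,"dz": 0,"wx": 0,"wy": 0,"wz": -14.7},
  {"dx": -0.541,"dy": 0.645,"dz": 0,"wx": 0,"wy": 0,"wz": -14.7},
  {"dx": -0.541,"dy": 0.645,"dz": 0,"wx": 0,"wy": 0,"wz": -14.7},
  {"dx": -0.541,"dy": 0.645,"dz": 0,"wx": 0,"wy": 0,"wz": -14.7},
  {"dx": -0.541,"dy": 0.645,"dz": 0,"wx": 0,"wy": 0,"wz": -14.7},
  {"dx": -0.541,"dy": 0.645,"dz": 0,"wx": 0,"wy": 0,"wz": -14.7},
  {"dx": -0.541,"dy": 0.645,"dz": 0,"wx": 0,"wy": 0,"wz": -14.7},
  {"dx": -0.541,"dy": 0.645,"dz": 0,"wx": 0,"wy": 0,"wz": -14.7},
  {"dx": -0.541,"dy": 0.645,"dz": 0,"wx": 0,"wy": 0,"wz": -14.7},
  {"dx": -0.541,"dy": 0.645,"dz": 0,"wx": 0,"wy": 0,"wz": -14.7},
  {"dx": -0.541,"dy": 0.645,"dz": 0,"wx": 0,"wy": 0,"wz": -14.7},
  {"dx": -0.541,"dy": 0.645,"dz": 0,"wx": 0,"wy": 0,"wz": -14.7},
  {"dx": -0.541,"dy": 0.645,"dz": 0,"wx": 0,"wy": 0,"wz": -14.7},
  {"dx": -0.541,"dy": 0.645,"dz": 0,"wx": 0,"wy": 0,"wz": -14.7},
  {"dx": -0.541,"dy": 0.645,"dz": 0,"wx": 0,"wy": 0,"wz": -14.7},
  {"dx": -0.541,"dy": 0.645,"dz": 0,"wx": 0,"wy": 0,"wz": -14.7},
  {"dx": -0.541,"dy": 0.645,"dz": 0,"wx": 0,"wy": 0,"wz": -14.7},
  {"dx": -0.541,"dy": 0.645,"dz": 0.09,"wx": 0,"wy": 0,"wz": -14.7},
  {"dx": -0.541,"dy": 0.645,"dz": 0.09,"wx": 0,"wy": 0,"wz": -14.7},
], gripper=0)

```text
time_s: 2.1
tcp_pos: [0.4746, 0.2594, 0.0998]
ee_rot: [[-0.752, -0.659, -0.0], [-0.659, 0.752, 0.001], [-0.0, 0.001, -1.0]]
wrist_force: [0.9, -0.1, -0.7]
gripper_width: 0.002
```

```bash
python3 d.py 0.475 0.260 0.056
```

```text
t 2.1 tcp [0.4746 0.2594 0.0998] F [ 0.9 -0.1 -0.7] d_tool [-0.0007  0.0001  0.0438] yaw_y 131.21 j [ 46.  19. -19.  -0. -52. -95.]
```

Request:
drive_tool([
  {"dx": 0,"dy": 0,"dz": 0.02,"wx": 0,"wy": 0,"wz": 0},
  {"dx": 0,"dy": 0,"dz": 0.035,"wx": 0,"wy": 0,"wz": 0},
  {"dx": 0,"dy": 0,"dz": 0.045,"wx": 0,"wy": 0,"wz": 0},
  {"dx": 0,"dy": 0,"dz": 0.048,"wx": 0,"wy": 0,"wz": 0},
  {"dx": 0,"dy": 0,"dz": 0.051,"wx": 0,"wy": 0,"wz": 0},
  {"dx": 0,"dy": 0,"dz": 0.052,"wx": 0,"wy": 0,"wz": 0},
  {"dx": 0,"dy": 0,"dz": 0.053,"wx": 0,"wy": 0,"wz": 0},
  {"dx": 0,"dy": 0,"dz": 0.053,"wx": 0,"wy": 0,"wz": 0},
])

```text
time_s: 2.9
tcp_pos: [0.4754, 0.2596, 0.0486]
ee_rot: [[-0.752, -0.659, 0.001], [-0.659, 0.752, 0.001], [-0.001, 0.0, -1.0]]
wrist_force: [-1.0, 0.4, -0.2]
gripper_width: 0.006
```

Request:
drive_tool([
  {"dx": 0,"dy": 0,"dz": 0.001,"wx": 0,"wy": 0,"wz": 0},
  {"dx": 0,"dy": 0,"dz": 0.002,"wx": 0,"wy": 0,"wz": 0},
  {"dx": 0,"dy": 0,"dz": 0.002,"wx": 0,"wy": 0,"wz": 0},
])

```text
time_s: 3.2
tcp_pos: [0.4751, 0.2594, 0.0461]
ee_rot: [[-0.752, -0.659, -0.0], [-0.659, 0.752, -0.0], [0.0, 0.0, -1.0]]
wrist_force: [-0.5, -0.0, 0.4]
gripper_width: 0.004
```

Request:
drive_tool([
  {"dx": 0,"dy": 0,"dz": 0.001,"wx": 0,"wy": 0,"wz": 0},
  {"dx": 0,"dy": 0,"dz": 0.002,"wx": 0,"wy": 0,"wz": 0},
  {"dx": 0,"dy": 0,"dz": 0.003,"wx": 0,"wy": 0,"wz": 0},
  {"dx": 0,"dy": 0,"dz": 0.003,"wx": 0,"wy": 0,"wz": 0},
])

```text
time_s: 3.6
tcp_pos: [0.4751, 0.2593, 0.0429]
ee_rot: [[-0.752, -0.659, -0.0], [-0.659, 0.752, -0.0], [0.0, -0.0, -1.0]]
wrist_force: [-0.2, 0.4, 0.1]
gripper_width: 0.002
```

```bash
python3 - <<'E'
from h import *
I=cams.capture('side');cv2.imwrite('pics/k1.png',cv2.resize(I[270:400,140:330,::-1],None,fx=4,fy=4,interpolation=cv2.INTER_CUBIC))
E
```

```text
(no output)
```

View pics/k1.png

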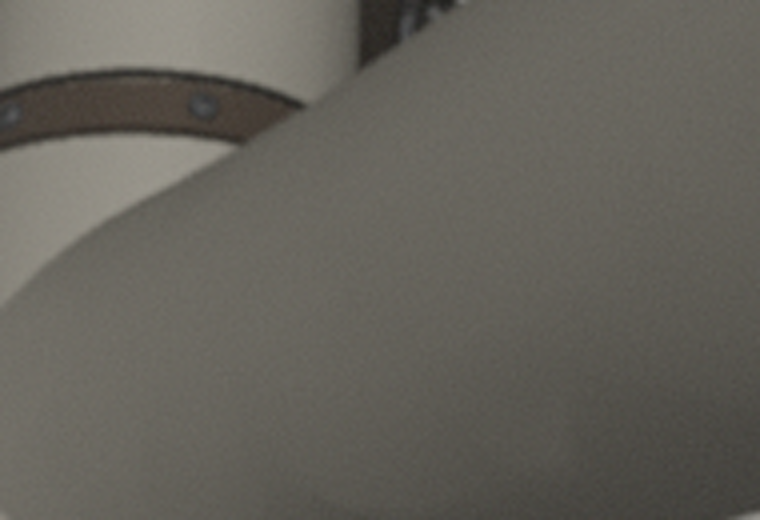

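The arm blocks the view (the picture shows only the grey link). I'll keep feeling downward.

Request:
drive_tool([
  {"dx": 0,"dy": 0,"dz": 0.001,"wx": 0,"wy": 0,"wz": 0},
  {"dx": 0,"dy": 0,"dz": 0.002,"wx": 0,"wy": 0,"wz": 0},
  {"dx": 0,"dy": 0,"dz": 0.002,"wx": 0,"wy": 0,"wz": 0},
])

```text
time_s: 3.95
tcp_pos: [0.4751, 0.2594, 0.041]
ee_rot: [[-0.752, -0.659, -0.0], [-0.659, 0.752, -0.0], [0.0, 0.0, -1.0]]
wrist_force: [0.1, 0.0, -0.3]
gripper_width: 0.009
```

```bash
python3 d.py 0.475 0.260 0.056; python3 -c "
from h import *
print(r.sense()['moment'])
for h in (.03,.042,.046,.05): print(h,plane('top',(161,254.5),h),plane('side',(222.9,350.2),h))"
```

```text
t 3.95 tcp [0.4751 0.2594 0.041 ] F [ 0.1  0.  -0.3] d_tool [-0.0004  0.0005 -0.015 ] yaw_y 131.21 j [ 46.  23. -22.  -0. -44. -95.]
[ 0.07139897  0.06937534 -0.02823667]
0.03 [0.47391185 0.26421849 0.03      ] [0.48372126 0.25638036 0.03      ]
0.042 [0.47412007 0.26159102 0.042     ] [0.47929785 0.25882344 0.042     ]
0.046 [0.47418948 0.2607152  0.046     ] [0.47782338 0.25963781 0.046     ]
0.05 [0.47425889 0.25983937 0.05      ] [0.47634891 0.26045217 0.05      ]
```

Request:
drive_tool([
  {"dx": 0,"dy": 0,"dz": 0.001,"wx": 0,"wy": 0,"wz": 0},
  {"dx": 0,"dy": 0,"dz": 0.002,"wx": 0,"wy": 0,"wz": 0},
  {"dx": 0,"dy": 0,"dz": 0.002,"wx": 0,"wy": 0,"wz": 0},
])

```text
time_s: 4.25
tcp_pos: [0.4751, 0.2594, 0.039]
ee_rot: [[-0.752, -0.659, -0.0], [-0.659, 0.752, -0.0], [0.0, 0.0, -1.0]]
wrist_force: [0.3, 0.0, 0.3]
gripper_width: 0.007
```

```bash
python3 - <<'E'
from h import *
I=cams.capture('top');cv2.imwrite('pics/k2.png',cv2.resize(I[180:300,100:280,::-1],None,fx=4,fy=4,interpolation=cv2.INTER_CUBIC));print(r.sense()['wrist_force'])
E
```

```text
[-0.11661768 -0.53471695  0.64766031]
```

View pics/k2.png

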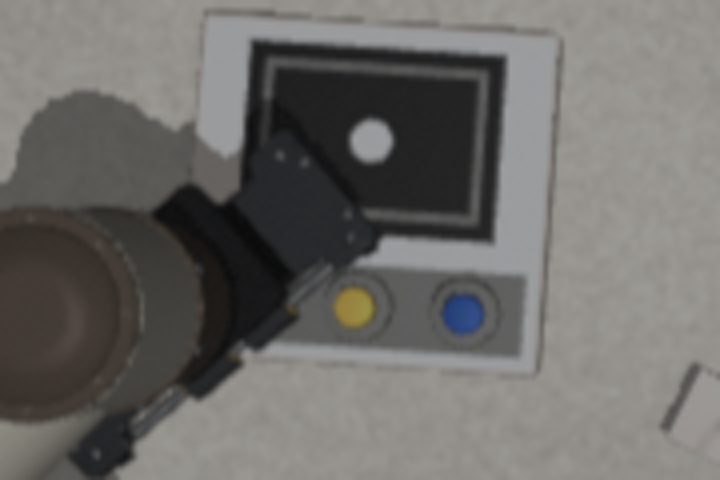

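Request:
drive_tool([
  {"dx": 0,"dy": 0,"dz": 0.001,"wx": 0,"wy": 0,"wz": 0},
  {"dx": 0,"dy": 0,"dz": 0.002,"wx": 0,"wy": 0,"wz": 0},
  {"dx": 0,"dy": 0,"dz": 0.002,"wx": 0,"wy": 0,"wz": 0},
])

```text
time_s: 4.6
tcp_pos: [0.4751, 0.2594, 0.037]
ee_rot: [[-0.752, -0.659, -0.0], [-0.659, 0.752, -0.0], [0.0, 0.0, -1.0]]
wrist_force: [0.3, 0.9, 0.0]
gripper_width: 0.005
```

Request:
drive_tool([
  {"dx": 0,"dy": 0,"dz": 0.001,"wx": 0,"wy": 0,"wz": 0},
  {"dx": 0,"dy": 0,"dz": 0.001,"wx": 0,"wy": 0,"wz": 0},
])

```text
time_s: 4.8
tcp_pos: [0.4751, 0.2594, 0.036]
ee_rot: [[-0.752, -0.659, -0.0], [-0.659, 0.752, -0.0], [0.0, 0.0, -1.0]]
wrist_force: [0.2, -0.6, 0.4]
gripper_width: 0.007
```

Request:
drive_tool([
  {"dx": 0,"dy": 0,"dz": 0.001,"wx": 0,"wy": 0,"wz": 0},
  {"dx": 0,"dy": 0,"dz": 0.001,"wx": 0,"wy": 0,"wz": 0},
])

```text
time_s: 5.0
tcp_pos: [0.4751, 0.2594, 0.035]
ee_rot: [[-0.752, -0.659, -0.0], [-0.659, 0.752, -0.0], [0.0, 0.0, -1.0]]
wrist_force: [0.6, 0.1, -0.4]
gripper_width: 0.003
```

```bash
python3 - <<'E'
from h import *
a=cams.capture('side')[:,:,::-1];cv2.imwrite('pics/k3.png',a);print(r.sense()['effort'])
b=cams.capture('top')[:,:,::-1]
for n in M: print(n,proj(n,np.array([.4751,.2594,.035])),proj(n,np.array([.4751,.2594,.105])),proj(n,np.array([.4751,.2594,.2])))
cv2.imwrite('pics/k4.png',b)
E
```

```text
[ 9.44307067e-04 -3.54449379e+01  1.38162938e+01  3.09311315e+00
 -7.76849315e-02 -7.51066136e-05]
side [224.92866742 354.01434428] [220.14741344 335.2287371 ] [212.15826751 303.83928194]
top [162.62686309 254.03205544] [155.64637852 254.51333346] [144.63086023 255.27281181]
```

View pics/k3.png

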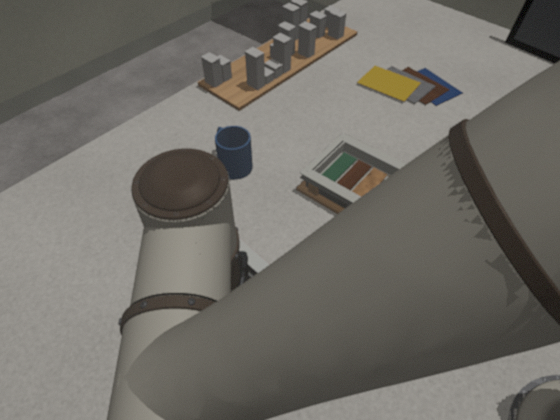

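View pics/k4.png

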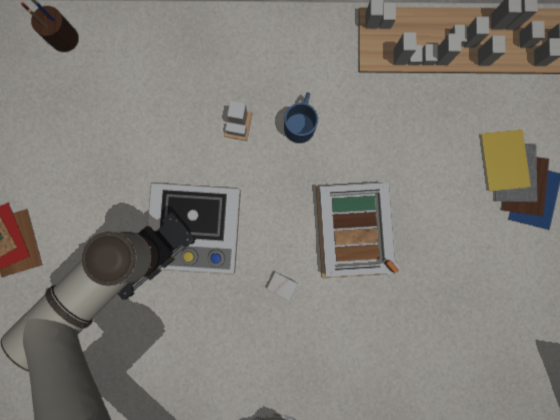

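The top view shows the wrist over the green key at about (145,255), as expected. In the side view the arm hides the key. There is no contact sign yet, so I carry on in 1 mm steps.

Request:
drive_tool([
  {"dx": 0,"dy": 0,"dz": 0.001,"wx": 0,"wy": 0,"wz": 0},
  {"dx": 0,"dy": 0,"dz": 0.001,"wx": 0,"wy": 0,"wz": 0},
])

```text
time_s: 5.3
tcp_pos: [0.4751, 0.2594, 0.034]
ee_rot: [[-0.752, -0.659, -0.0], [-0.659, 0.752, -0.0], [0.0, 0.0, -1.0]]
wrist_force: [-0.1, 0.2, -0.4]
gripper_width: 0.005
```

```bash
python3 - <<'E'
from h import *
s=r.sense();print(s)
E
```

```text
{'time_s': 5.3, 'joints': array([ 4.58018085e+01,  2.36906538e+01, -2.28190797e+01, -2.68829022e-03,
       -4.35065341e+01, -9.45860596e+01]), 'joint_velocities': array([ 0.05168708, -0.11956838,  0.08227302, -0.0356561 , -0.10671879,
       -0.00658406]), 'effort': array([ 6.99205440e-03, -3.55365515e+01,  1.38356486e+01,  3.10002163e+00,
       -6.62221760e-02,  1.79081244e-04]), 'tcp_pos': array([0.47509955, 0.25938066, 0.03401545]), 'ee_rot': array([[-7.52256219e-01, -6.58870648e-01, -2.21091483e-04],
       [-6.58870624e-01,  7.52256252e-01, -1.81034086e-04],
       [ 2.85595496e-04,  9.48666643e-06, -9.99999959e-01]]), 'wrist_force': array([-0.14758483,  0.20943157, -0.37509398]), 'moment': array([ 0.03844659,  0.014684  , -0.0244066 ]), 'gripper_width': 0.004904400620258002}
```

Request:
drive_tool([
  {"dx": 0,"dy": 0,"dz": 0.001,"wx": 0,"wy": 0,"wz": 0},
  {"dx": 0,"dy": 0,"dz": 0.001,"wx": 0,"wy": 0,"wz": 0},
])

```text
time_s: 5.5
tcp_pos: [0.4751, 0.2594, 0.033]
ee_rot: [[-0.752, -0.659, -0.0], [-0.659, 0.752, -0.0], [0.0, 0.0, -1.0]]
wrist_force: [-0.5, 0.5, 0.5]
gripper_width: 0.006
```

Request:
drive_tool([
  {"dx": 0,"dy": 0,"dz": 0.001,"wx": 0,"wy": 0,"wz": 0},
  {"dx": 0,"dy": 0,"dz": 0.001,"wx": 0,"wy": 0,"wz": 0},
])

```text
time_s: 5.7
tcp_pos: [0.4751, 0.2594, 0.032]
ee_rot: [[-0.752, -0.659, -0.0], [-0.659, 0.752, -0.0], [0.0, 0.0, -1.0]]
wrist_force: [-0.6, -0.2, -0.2]
gripper_width: 0.006
```

Request:
drive_tool([
  {"dx": 0,"dy": 0,"dz": 0.001,"wx": 0,"wy": 0,"wz": 0},
  {"dx": 0,"dy": 0,"dz": 0.001,"wx": 0,"wy": 0,"wz": 0},
])

```text
time_s: 5.9
tcp_pos: [0.4751, 0.2594, 0.031]
ee_rot: [[-0.752, -0.659, -0.0], [-0.659, 0.752, -0.0], [0.0, 0.0, -1.0]]
wrist_force: [-0.3, 0.2, 0.0]
gripper_width: 0.003
```

I'm at station-top height with no contact, so the tool's true position is in doubt. I'll raise the tool and check where the fingertips appear in both cameras over open table.

```bash
python3 d.py 0.55 0.02 0.13; python3 -c "
from h import *
for n in M:
  E=M[n]['extrinsics'];print(n,-E[:3,:3].T@E[:3,3])"
```

```text
t 5.9 tcp [0.4751 0.2594 0.031 ] F [-0.3  0.2  0. ] d_tool [ 0.1014 -0.2294 -0.099 ] yaw_y 131.21 j [ 46.  24. -23.  -0. -43. -95.]
side [0.23619122 0.39309318 0.70150912]
top [0.49447475 0.00474495 1.21505008]
```

Request:
drive_tool([
  {"dx": 0,"dy": 0,"dz": -0.05,"wx": 0,"wy": 0,"wz": 0},
  {"dx": 0,"dy": 0,"dz": -0.1,"wx": 0,"wy": 0,"wz": 0},
  {"dx": 0.05,"dy": -0.1,"dz": -0.1,"wx": 0,"wy": 0,"wz": 0},
  {"dx": 0.1,"dy": -0.23,"dz": -0.1,"wx": 0,"wy": 0,"wz": 0},
  {"dx": 0.1,"dy": -0.23,"dz": -0.1,"wx": 0,"wy": 0,"wz": 0},
  {"dx": 0.1,"dy": -0.23,"dz": -0.1,"wx": 0,"wy": 0,"wz": 0},
  {"dx": 0.1,"dy": -0.23,"dz": -0.1,"wx": 0,"wy": 0,"wz": 0},
  {"dx": 0.1,"dy": -0.23,"dz": -0.1,"wx": 0,"wy": 0,"wz": 0},
  {"dx": 0.1,"dy": -0.23,"dz": -0.1,"wx": 0,"wy": 0,"wz": 0},
])

```text
time_s: 6.8
tcp_pos: [0.5515, 0.0193, 0.1309]
ee_rot: [[-0.754, -0.657, -0.0], [-0.657, 0.754, 0.0], [0.0, 0.0, -1.0]]
wrist_force: [-0.1, 0.8, 0.1]
gripper_width: 0.005
```

```bash
python3 - <<'E'
from h import *
s=r.sense();p=s['tcp_pos'];print(p)
for n in M:
    a=cams.capture(n)[:,:,::-1].copy()
    cv2.imwrite(f'pics/m_{n}.png',a); print(n,proj(n,p),proj(n,p+[0,0,.07]))
E
```

```text
[0.55147659 0.01926555 0.13085734]
side [292.3816172  201.44356852] [293.33311647 172.66805593]
top [266.55974216 219.5007102 ] [266.10414783 217.65109678]
```

View pics/m_side.png

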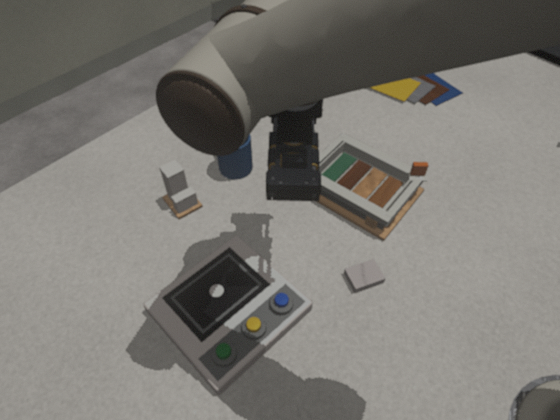

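View pics/m_top.png

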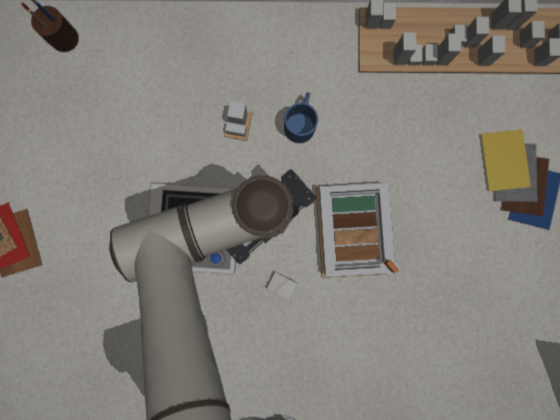

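```bash
python3 - <<'E'
from h import *
a=cv2.imread('pics/m_side.png')[80:215,235:345]
a=cv2.convertScaleAbs(a,alpha=2.2,beta=15);cv2.imwrite('pics/m2.png',cv2.resize(a,None,fx=4.4,fy=4.4,interpolation=cv2.INTER_CUBIC))
E
```

```text
(no output)
```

View pics/m2.png

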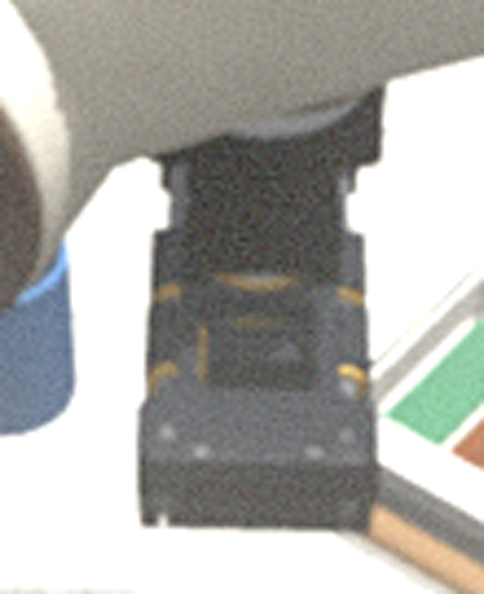

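```bash
python3 - <<'E'
from h import *
p=np.array([.5515,.0193,.1309]);y=np.array([-.657,.754,0]);x=np.array([-.754,-.657,0])
for h in(.06,.07,.08,.09,.1):
    print(h,[proj('side',p+[0,0,h]+y*.095+x*s).round(1) for s in(-.0375,.0375)])
print(proj('side',np.array([.475,.26,.05])))
E
```

```text
0.06 [array([267.1, 223.5]), array([318.3, 224.6])]
0.07 [array([266.9, 219.3]), array([318.8, 220.4])]
0.08 [array([266.7, 215. ]), array([319.2, 216.1])]
0.09 [array([266.6, 210.5]), array([319.7, 211.6])]
0.1 [array([266.4, 206. ]), array([320.2, 207.1])]
[223.72356979 350.57154517]
```

Request:
drive_tool([
  {"dx": 0,"dy": 0,"dz": 0,"wx": 0,"wy": 0,"wz": -90},
  {"dx": 0,"dy": 0,"dz": 0,"wx": 0,"wy": 0,"wz": -90},
  {"dx": 0,"dy": 0,"dz": 0,"wx": 0,"wy": 0,"wz": -90},
  {"dx": 0,"dy": 0,"dz": 0,"wx": 0,"wy": 0,"wz": -90},
  {"dx": 0,"dy": 0,"dz": 0,"wx": 0,"wy": 0,"wz": -90},
  {"dx": 0,"dy": 0,"dz": 0,"wx": 0,"wy": 0,"wz": -90},
  {"dx": 0,"dy": 0,"dz": 0,"wx": 0,"wy": 0,"wz": -90},
  {"dx": 0,"dy": 0,"dz": 0,"wx": 0,"wy": 0,"wz": -90},
  {"dx": 0,"dy": 0,"dz": 0,"wx": 0,"wy": 0,"wz": -90},
  {"dx": 0,"dy": 0,"dz": 0,"wx": 0,"wy": 0,"wz": -90},
  {"dx": 0,"dy": 0,"dz": 0,"wx": 0,"wy": 0,"wz": -90},
  {"dx": 0,"dy": 0,"dz": 0,"wx": 0,"wy": 0,"wz": -90},
])

```text
time_s: 8.1
tcp_pos: [0.5512, 0.0223, 0.1313]
ee_rot: [[0.661, -0.75, 0.0], [-0.75, -0.661, 0.0], [-0.0, -0.0, -1.0]]
wrist_force: [0.1, 0.7, 0.1]
gripper_width: 0.008
```

```bash
python3 - <<'E'
from h import *
s=r.sense();p=s['tcp_pos'];print(p,s['gripper_width'])
a=cams.capture('side')[:,:,::-1].copy();cv2.imwrite('pics/n_side.png',a); print(proj('side',p)-[210,60],proj('side',p+[0,0,.07])-[210,60])
a=a[60:260,210:380];a=cv2.convertScaleAbs(a,alpha=2,beta=10);cv2.imwrite('pics/n2.png',cv2.resize(a,None,fx=3,fy=3,interpolation=cv2.INTER_CUBIC))
E
```

```text
[0.55120065 0.02228081 0.13126968] 0.007626533349160646
[ 81.33188927 142.36061472] [ 82.20395951 113.58050039]
```

View pics/n2.png

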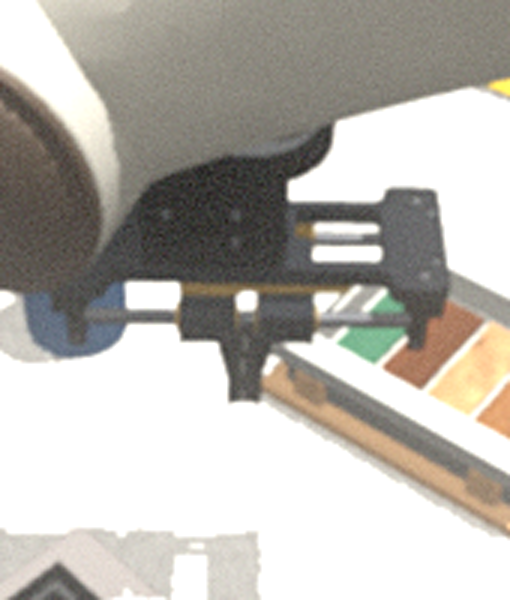

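The tip shows at side pixel (291.7,193.3), but the reported TCP projects to (291.3,202.4). So the real fingertip is about 22 mm above the reported TCP, which explains the missing contact. I'll use contact with the key to calibrate this offset.

```bash
python3 d.py 0.4755 0.2598 0.04
```

```text
t 8.15 tcp [0.5512 0.0221 0.1313] F [-0.6  0.1 -0.2] d_tool [-0.2286 -0.0999  0.0913] yaw_y -138.73 j [ 19.  18. -15.  -0. -57.  22.]
```

Request:
drive_tool([
  {"dx": -0.229,"dy": -0.1,"dz": 0,"wx": 0,"wy": 0,"wz": 0},
  {"dx": -0.229,"dy": -0.1,"dz": 0,"wx": 0,"wy": 0,"wz": 0},
  {"dx": -0.229,"dy": -0.1,"dz": 0,"wx": 0,"wy": 0,"wz": 0},
  {"dx": -0.229,"dy": -0.1,"dz": 0,"wx": 0,"wy": 0,"wz": 0},
  {"dx": -0.229,"dy": -0.1,"dz": 0,"wx": 0,"wy": 0,"wz": 0},
  {"dx": -0.229,"dy": -0.1,"dz": 0,"wx": 0,"wy": 0,"wz": 0},
  {"dx": -0.229,"dy": -0.1,"dz": 0.04,"wx": 0,"wy": 0,"wz": 0},
  {"dx": -0.229,"dy": -0.1,"dz": 0.08,"wx": 0,"wy": 0,"wz": 0},
  {"dx": -0.229,"dy": -0.1,"dz": 0.092,"wx": 0,"wy": 0,"wz": 0},
  {"dx": -0.229,"dy": -0.1,"dz": 0.096,"wx": 0,"wy": 0,"wz": 0},
  {"dx": -0.229,"dy": -0.1,"dz": 0.099,"wx": 0,"wy": 0,"wz": 0},
  {"dx": -0.229,"dy": -0.1,"dz": 0.1,"wx": 0,"wy": 0,"wz": 0},
])

```text
time_s: 9.35
tcp_pos: [0.4769, 0.2595, 0.0325]
ee_rot: [[0.659, -0.752, 0.002], [-0.752, -0.659, 0.002], [0.0, -0.003, -1.0]]
wrist_force: [0.2, 0.4, 0.1]
gripper_width: 0.005
```

Request:
drive_tool([
  {"dx": 0,"dy": 0,"dz": 0.001,"wx": 0,"wy": 0,"wz": 0},
  {"dx": 0,"dy": 0,"dz": 0.002,"wx": 0,"wy": 0,"wz": 0},
  {"dx": 0,"dy": 0,"dz": 0.002,"wx": 0,"wy": 0,"wz": 0},
])

```text
time_s: 9.65
tcp_pos: [0.4761, 0.2588, 0.0297]
ee_rot: [[0.659, -0.752, 0.001], [-0.752, -0.659, 0.001], [-0.0, -0.001, -1.0]]
wrist_force: [-0.7, 0.2, 0.4]
gripper_width: 0.004
```

Request:
drive_tool([
  {"dx": 0,"dy": 0,"dz": 0.001,"wx": 0,"wy": 0,"wz": 0},
  {"dx": 0,"dy": 0,"dz": 0.002,"wx": 0,"wy": 0,"wz": 0},
  {"dx": 0,"dy": 0,"dz": 0.002,"wx": 0,"wy": 0,"wz": 0},
])

```text
time_s: 9.95
tcp_pos: [0.4757, 0.2586, 0.027]
ee_rot: [[0.659, -0.752, -0.0], [-0.752, -0.659, -0.0], [-0.0, 0.0, -1.0]]
wrist_force: [-0.1, 0.6, -0.3]
gripper_width: 0.002
```

Request:
drive_tool([
  {"dx": 0,"dy": 0,"dz": 0.001,"wx": 0,"wy": 0,"wz": 0},
  {"dx": 0,"dy": 0,"dz": 0.002,"wx": 0,"wy": 0,"wz": 0},
  {"dx": 0,"dy": 0,"dz": 0.002,"wx": 0,"wy": 0,"wz": 0},
])

```text
time_s: 10.25
tcp_pos: [0.4757, 0.2586, 0.0249]
ee_rot: [[0.659, -0.752, -0.0], [-0.752, -0.659, -0.0], [-0.0, 0.0, -1.0]]
wrist_force: [-0.8, 0.2, -0.2]
gripper_width: 0.006
```

Request:
drive_tool([
  {"dx": 0,"dy": 0,"dz": 0.001,"wx": 0,"wy": 0,"wz": 0},
  {"dx": 0,"dy": 0,"dz": 0.002,"wx": 0,"wy": 0,"wz": 0},
  {"dx": 0,"dy": 0,"dz": 0.002,"wx": 0,"wy": 0,"wz": 0},
])

```text
time_s: 10.55
tcp_pos: [0.4757, 0.2586, 0.023]
ee_rot: [[0.659, -0.752, -0.0], [-0.752, -0.659, -0.0], [-0.0, 0.0, -1.0]]
wrist_force: [-0.4, 0.7, -0.1]
gripper_width: 0.006
```

Request:
drive_tool([
  {"dx": 0,"dy": 0,"dz": 0.001,"wx": 0,"wy": 0,"wz": 0},
  {"dx": 0,"dy": 0,"dz": 0.002,"wx": 0,"wy": 0,"wz": 0},
  {"dx": 0,"dy": 0,"dz": 0.002,"wx": 0,"wy": 0,"wz": 0},
])

```text
time_s: 10.85
tcp_pos: [0.4758, 0.2587, 0.0211]
ee_rot: [[0.659, -0.752, -0.0], [-0.752, -0.659, -0.0], [0.0, 0.0, -1.0]]
wrist_force: [-0.5, 0.1, 0.4]
gripper_width: 0.006
```

Request:
drive_tool([
  {"dx": 0,"dy": 0,"dz": 0.001,"wx": 0,"wy": 0,"wz": 0},
  {"dx": 0,"dy": 0,"dz": 0.002,"wx": 0,"wy": 0,"wz": 0},
  {"dx": 0,"dy": 0,"dz": 0.002,"wx": 0,"wy": 0,"wz": 0},
])

```text
time_s: 11.15
tcp_pos: [0.4759, 0.2587, 0.0193]
ee_rot: [[0.659, -0.752, 0.0], [-0.752, -0.659, 0.0], [0.0, -0.0, -1.0]]
wrist_force: [-1.2, -0.5, 3.3]
gripper_width: 0.001
```

```bash
python3 - <<'E'
from h import *
for n in M:
    a=cams.capture(n)[:,:,::-1].copy();cv2.imwrite(f'pics/o_{n}.png',a)
a=a[170:300,100:260];cv2.imwrite('pics/o2.png',cv2.resize(cv2.convertScaleAbs(a,alpha=1.8),None,fx=4,fy=4,interpolation=cv2.INTER_CUBIC))
E
```

```text
(no output)
```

View pics/o2.png

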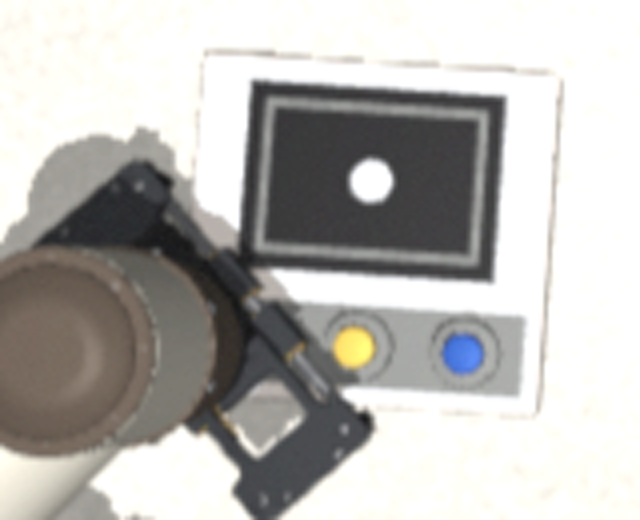

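View pics/o_side.png

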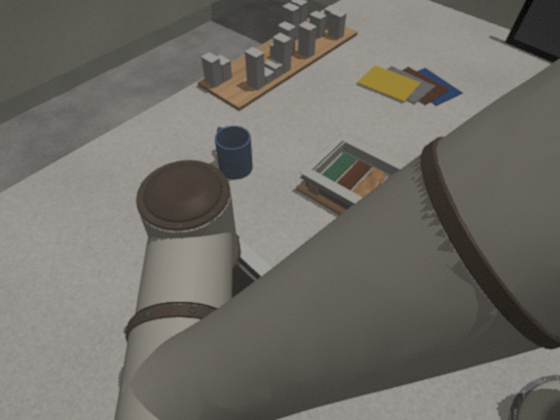

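Contact: the wrist reads 3.3 N at reported z 0.0193, so the tip offset is about 25 mm. Pressing further.

Request:
drive_tool([
  {"dx": 0,"dy": 0,"dz": 0.001,"wx": 0,"wy": 0,"wz": 0},
  {"dx": 0,"dy": 0,"dz": 0.002,"wx": 0,"wy": 0,"wz": 0},
  {"dx": 0,"dy": 0,"dz": 0.003,"wx": 0,"wy": 0,"wz": 0},
  {"dx": 0,"dy": 0,"dz": 0.003,"wx": 0,"wy": 0,"wz": 0},
])

```text
time_s: 11.65
tcp_pos: [0.4759, 0.2587, 0.0162]
ee_rot: [[0.659, -0.752, 0.0], [-0.752, -0.659, -0.0], [0.0, -0.0, -1.0]]
wrist_force: [-0.8, 0.2, 4.5]
gripper_width: 0.001
```

Request:
drive_tool([
  {"dx": 0,"dy": 0,"dz": 0.001,"wx": 0,"wy": 0,"wz": 0},
  {"dx": 0,"dy": 0,"dz": 0.002,"wx": 0,"wy": 0,"wz": 0},
  {"dx": 0,"dy": 0,"dz": 0.002,"wx": 0,"wy": 0,"wz": 0},
])

```text
time_s: 11.95
tcp_pos: [0.4759, 0.2588, 0.015]
ee_rot: [[0.659, -0.752, 0.0], [-0.752, -0.659, -0.0], [0.0, -0.0, -1.0]]
wrist_force: [-2.7, -0.6, 8.7]
gripper_width: 0.006
```

Request:
drive_tool([
  {"dx": 0,"dy": 0,"dz": 0,"wx": 0,"wy": 0,"wz": 0},
  {"dx": 0,"dy": 0,"dz": -0.015,"wx": 0,"wy": 0,"wz": 0},
  {"dx": 0,"dy": 0,"dz": -0.025,"wx": 0,"wy": 0,"wz": 0},
  {"dx": 0.022,"dy": 0.022,"dz": -0.025,"wx": 0,"wy": 0,"wz": 0},
  {"dx": 0.044,"dy": 0.043,"dz": -0.025,"wx": 0,"wy": 0,"wz": 0},
  {"dx": 0.044,"dy": 0.043,"dz": -0.025,"wx": 0,"wy": 0,"wz": 0},
  {"dx": 0.044,"dy": 0.043,"dz": -0.012,"wx": 0,"wy": 0,"wz": 0},
  {"dx": 0.044,"dy": 0.043,"dz": -0.008,"wx": 0,"wy": 0,"wz": 0},
  {"dx": 0.044,"dy": 0.043,"dz": -0.006,"wx": 0,"wy": 0,"wz": 0},
  {"dx": 0.044,"dy": 0.043,"dz": -0.004,"wx": 0,"wy": 0,"wz": 0},
  {"dx": 0.044,"dy": 0.043,"dz": -0.002,"wx": 0,"wy": 0,"wz": 0},
  {"dx": 0.044,"dy": 0.043,"dz": -0.001,"wx": 0,"wy": 0,"wz": 0},
  {"dx": 0.044,"dy": 0.043,"dz": 0,"wx": 0,"wy": 0,"wz": 0},
  {"dx": 0.044,"dy": 0.043,"dz": 0,"wx": 0,"wy": 0,"wz": 0},
  {"dx": 0.044,"dy": 0.043,"dz": 0,"wx": 0,"wy": 0,"wz": 0},
])

```text
time_s: 13.45
tcp_pos: [0.4721, 0.1971, 0.015]
ee_rot: [[0.659, -0.752, -0.0], [-0.752, -0.659, -0.0], [0.0, 0.001, -1.0]]
wrist_force: [-4.0, -2.0, 9.3]
gripper_width: 0.004
```

Request:
drive_tool([
  {"dx": 0,"dy": 0,"dz": 0,"wx": 0,"wy": 0,"wz": 0},
  {"dx": 0,"dy": 0,"dz": -0.015,"wx": 0,"wy": 0,"wz": 0},
  {"dx": 0,"dy": 0,"dz": -0.025,"wx": 0,"wy": 0,"wz": 0},
  {"dx": 0.022,"dy": 0.021,"dz": -0.025,"wx": 0,"wy": 0,"wz": 0},
  {"dx": 0.043,"dy": 0.042,"dz": -0.025,"wx": 0,"wy": 0,"wz": 0},
  {"dx": 0.043,"dy": 0.042,"dz": -0.025,"wx": 0,"wy": 0,"wz": 0},
  {"dx": 0.043,"dy": 0.042,"dz": -0.012,"wx": 0,"wy": 0,"wz": 0},
  {"dx": 0.043,"dy": 0.042,"dz": -0.008,"wx": 0,"wy": 0,"wz": 0},
  {"dx": 0.043,"dy": 0.042,"dz": -0.006,"wx": 0,"wy": 0,"wz": 0},
  {"dx": 0.043,"dy": 0.042,"dz": -0.004,"wx": 0,"wy": 0,"wz": 0},
  {"dx": 0.043,"dy": 0.042,"dz": -0.002,"wx": 0,"wy": 0,"wz": 0},
  {"dx": 0.043,"dy": 0.042,"dz": -0.001,"wx": 0,"wy": 0,"wz": 0},
  {"dx": 0.043,"dy": 0.042,"dz": 0,"wx": 0,"wy": 0,"wz": 0},
  {"dx": 0.043,"dy": 0.042,"dz": 0,"wx": 0,"wy": 0,"wz": 0},
  {"dx": 0.043,"dy": 0.042,"dz": 0,"wx": 0,"wy": 0,"wz": 0},
])

```text
time_s: 14.95
tcp_pos: [0.4693, 0.1375, 0.015]
ee_rot: [[0.659, -0.752, 0.0], [-0.752, -0.659, 0.0], [0.0, -0.001, -1.0]]
wrist_force: [-3.7, -0.2, 7.6]
gripper_width: 0.005
```

```bash
python3 d.py 0.453 -0.258 0.12
```

```text
t 14.95 tcp [0.4693 0.1375 0.015 ] F [-3.7 -0.2  7.6] d_tool [ 0.2867  0.2729 -0.1051] yaw_y -138.76 j [ 35.  21. -31.   0. -38.   6.]
```

All three keys bottomed at reported z 0.015 with 7.6 to 9.3 N. Now I move above the tab.

Request:
drive_tool([
  {"dx": 0,"dy": 0,"dz": -0.03,"wx": 0,"wy": 0,"wz": 0},
  {"dx": 0,"dy": 0,"dz": -0.08,"wx": 0,"wy": 0,"wz": 0},
])

```text
time_s: 15.15
tcp_pos: [0.4672, 0.1363, 0.0923]
ee_rot: [[0.659, -0.753, -0.006], [-0.753, -0.659, -0.004], [-0.001, 0.007, -1.0]]
wrist_force: [1.5, 0.5, -0.5]
gripper_width: 0.004
```

Request:
drive_tool([
  {"dx": 0,"dy": 0,"dz": -0.03,"wx": 0,"wy": 0,"wz": 8},
  {"dx": 0.04,"dy": 0.04,"dz": -0.03,"wx": 0,"wy": 0,"wz": 16},
  {"dx": 0.287,"dy": 0.273,"dz": -0.03,"wx": 0,"wy": 0,"wz": 90},
  {"dx": 0.287,"dy": 0.273,"dz": -0.03,"wx": 0,"wy": 0,"wz": 90},
  {"dx": 0.287,"dy": 0.273,"dz": -0.03,"wx": 0,"wy": 0,"wz": 90},
  {"dx": 0.287,"dy": 0.273,"dz": -0.03,"wx": 0,"wy": 0,"wz": 90},
  {"dx": 0.287,"dy": 0.273,"dz": -0.03,"wx": 0,"wy": 0,"wz": 90},
  {"dx": 0.287,"dy": 0.273,"dz": -0.03,"wx": 0,"wy": 0,"wz": 90},
  {"dx": 0.287,"dy": 0.273,"dz": -0.03,"wx": 0,"wy": 0,"wz": 90},
  {"dx": 0.287,"dy": 0.273,"dz": -0.03,"wx": 0,"wy": 0,"wz": 90},
  {"dx": 0.287,"dy": 0.273,"dz": -0.03,"wx": 0,"wy": 0,"wz": 90},
  {"dx": 0.287,"dy": 0.273,"dz": -0.03,"wx": 0,"wy": 0,"wz": 90},
  {"dx": 0.287,"dy": 0.273,"dz": -0.03,"wx": 0,"wy": 0,"wz": 90},
  {"dx": 0.287,"dy": 0.273,"dz": -0.03,"wx": 0,"wy": 0,"wz": 90},
], gripper=0.45)

```text
time_s: 16.55
tcp_pos: [0.4532, -0.2582, 0.1242]
ee_rot: [[-0.751, -0.66, 0.0], [-0.66, 0.751, -0.0], [-0.0, -0.0, -1.0]]
wrist_force: [-0.4, -0.2, 0.8]
gripper_width: 0.449
```

```bash
python3 d.py 0.453 -0.258 0.06; python3 - <<'E'
from h import *
for n in M:
    a=cams.capture(n)[:,:,::-1].copy();cv2.imwrite(f'pics/p_{n}.png',a)
p=r.sense()['tcp_pos']
for n in M: print(n,proj(n,p),proj(n,p+[0,0,.025]))
S=cv2.imread('pics/p_side.png')[90:230,280:460];cv2.imwrite('pics/p2.png',cv2.resize(cv2.convertScaleAbs(S,alpha=1.8),None,fx=4,fy=4,interpolation=cv2.INTER_CUBIC))
E
```

```text
t 16.55 tcp [ 0.4532 -0.2582  0.1242] F [-0.4 -0.2  0.8] d_tool [0.0001 0.0003 0.0642] yaw_y 131.34 j [-12.  16. -20.  -0. -55. -37.]
side [426.85452076 149.04545107] [430.30479344 139.12042349]
top [396.65762411 266.76922285] [399.56217195 267.24817711]
```

View pics/p2.png

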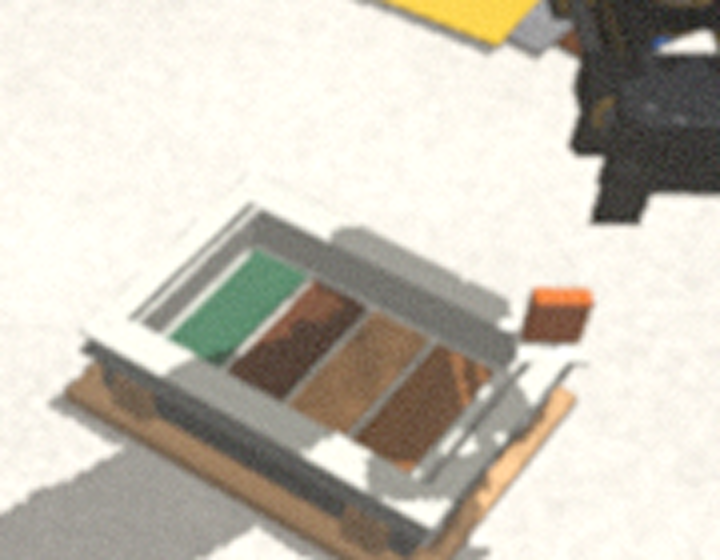

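View pics/p_top.png

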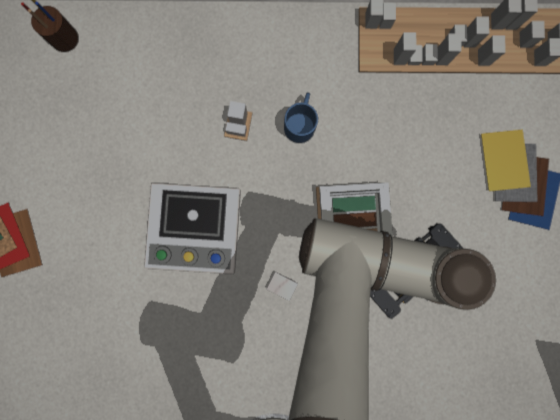

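```bash
python3 - <<'E'
from h import *
p=np.array([.4532,-.2582,.1242]);y=np.array([-.66,.751,0]);x=np.array([-.751,-.66,0])
for h in(0,.015,.02,.025,.03,.035):
    print(h,[proj('side',p+[0,0,h]+y*s).round(1) for s in(-.027,.027)],[proj('side',p+[0,0,h]+y*.02+x*w).round(1) for w in(-.0095,.0095)])
E
python3 - <<'E'
import cv2
S=cv2.imread('pics/p_side.png')[80:180,380:500];cv2.imwrite('pics/p3.png',cv2.resize(cv2.convertScaleAbs(S,alpha=2.5),None,fx=6,fy=6,interpolation=cv2.INTER_CUBIC))
E
```

```text
0 [array([424.3, 139.6]), array([429.6, 158.9])] [array([423.8, 156.2]), array([433.9, 156.4])]
0.015 [array([426.2, 133.7]), array([431.7, 153. ])] [array([425.8, 150.3]), array([436.1, 150.5])]
0.02 [array([426.9, 131.7]), array([432.4, 151. ])] [array([426.5, 148.3]), array([436.8, 148.5])]
0.025 [array([427.6, 129.6]), array([433.2, 149. ])] [array([427.2, 146.3]), array([437.6, 146.5])]
0.03 [array([428.3, 127.6]), array([433.9, 147. ])] [array([427.9, 144.3]), array([438.4, 144.4])]
0.035 [array([429. , 125.5]), array([434.7, 144.9])] [array([428.7, 142.2]), array([439.1, 142.4])]
```

View pics/p3.png

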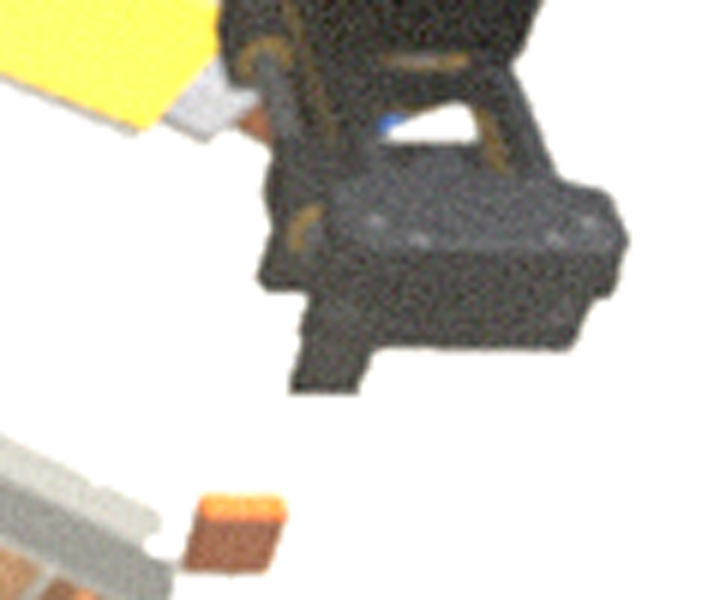

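Request:
drive_tool([
  {"dx": 0,"dy": 0,"dz": 0.04,"wx": 0,"wy": 0,"wz": 0},
  {"dx": 0,"dy": 0,"dz": 0.07,"wx": 0,"wy": 0,"wz": 0},
  {"dx": 0,"dy": 0,"dz": 0.085,"wx": 0,"wy": 0,"wz": 0},
  {"dx": 0,"dy": 0,"dz": 0.089,"wx": 0,"wy": 0,"wz": 0},
  {"dx": 0,"dy": 0,"dz": 0.091,"wx": 0,"wy": 0,"wz": 0},
  {"dx": 0,"dy": 0,"dz": 0.093,"wx": 0,"wy": 0,"wz": 0},
  {"dx": 0,"dy": 0,"dz": 0.093,"wx": 0,"wy": 0,"wz": 0},
])

```text
time_s: 17.35
tcp_pos: [0.4536, -0.2586, 0.0319]
ee_rot: [[-0.752, -0.659, 0.002], [-0.659, 0.752, -0.0], [-0.001, -0.001, -1.0]]
wrist_force: [-0.9, 0.7, -0.2]
gripper_width: 0.45
```

Request:
drive_tool([
  {"dx": 0,"dy": 0,"dz": 0.001,"wx": 0,"wy": 0,"wz": 0},
  {"dx": 0,"dy": 0,"dz": 0.002,"wx": 0,"wy": 0,"wz": 0},
  {"dx": 0,"dy": 0,"dz": 0.002,"wx": 0,"wy": 0,"wz": 0},
])

```text
time_s: 17.65
tcp_pos: [0.453, -0.2585, 0.0293]
ee_rot: [[-0.752, -0.659, 0.0], [-0.659, 0.752, -0.0], [-0.0, -0.0, -1.0]]
wrist_force: [-1.2, -0.2, 0.2]
gripper_width: 0.453
```

Request:
drive_tool([
  {"dx": 0,"dy": 0,"dz": 0.001,"wx": 0,"wy": 0,"wz": 0},
  {"dx": 0,"dy": 0,"dz": 0.002,"wx": 0,"wy": 0,"wz": 0},
  {"dx": 0,"dy": 0,"dz": 0.002,"wx": 0,"wy": 0,"wz": 0},
])

```text
time_s: 17.95
tcp_pos: [0.4528, -0.2585, 0.027]
ee_rot: [[-0.752, -0.659, -0.0], [-0.659, 0.752, 0.0], [0.0, 0.0, -1.0]]
wrist_force: [0.5, -0.2, -0.1]
gripper_width: 0.45
```

Request:
drive_tool([
  {"dx": 0,"dy": 0,"dz": 0.001,"wx": 0,"wy": 0,"wz": 0},
  {"dx": 0,"dy": 0,"dz": 0.002,"wx": 0,"wy": 0,"wz": 0},
  {"dx": 0,"dy": 0,"dz": 0.002,"wx": 0,"wy": 0,"wz": 0},
])

```text
time_s: 18.25
tcp_pos: [0.4528, -0.2585, 0.0249]
ee_rot: [[-0.752, -0.659, -0.0], [-0.659, 0.752, 0.0], [0.0, 0.0, -1.0]]
wrist_force: [0.6, 0.2, -0.4]
gripper_width: 0.449
```

```bash
python3 - <<'E'
from h import *
S=cams.capture('side')[:,:,::-1][110:210,360:480];cv2.imwrite('pics/q1.png',cv2.resize(cv2.convertScaleAbs(S,alpha=2.2),None,fx=6,fy=6,interpolation=cv2.INTER_CUBIC))
E
```

```text
(no output)
```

View pics/q1.png

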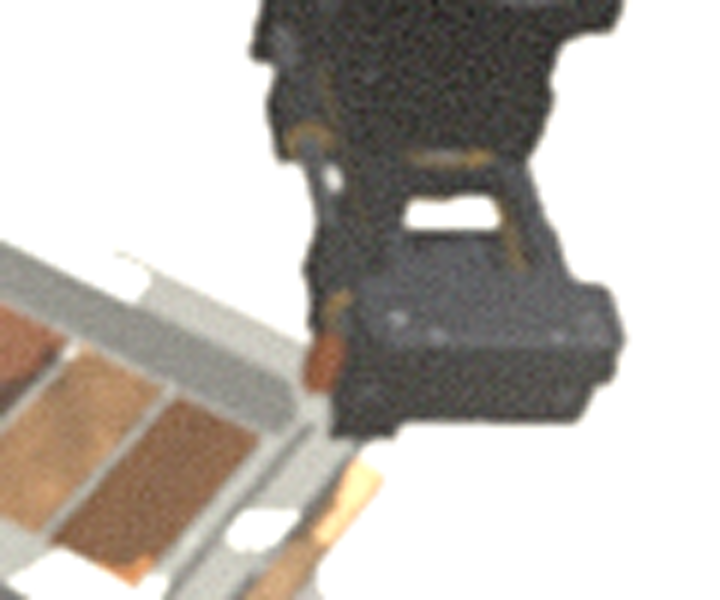

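The picture shows the finger in front of the tab. The tip is at about (422,182), close to rim height. I keep feeling for the rim.

Request:
drive_tool([
  {"dx": 0,"dy": 0,"dz": 0.001,"wx": 0,"wy": 0,"wz": 0},
  {"dx": 0,"dy": 0,"dz": 0.0015,"wx": 0,"wy": 0,"wz": 0},
  {"dx": 0,"dy": 0,"dz": 0.0015,"wx": 0,"wy": 0,"wz": 0},
])

```text
time_s: 18.6
tcp_pos: [0.4529, -0.2585, 0.0236]
ee_rot: [[-0.752, -0.659, -0.0], [-0.659, 0.752, 0.0], [0.0, 0.0, -1.0]]
wrist_force: [-1.6, -1.0, -0.3]
gripper_width: 0.45
```

Request:
drive_tool([
  {"dx": 0,"dy": 0,"dz": 0.001,"wx": 0,"wy": 0,"wz": 0},
  {"dx": 0,"dy": 0,"dz": 0.0015,"wx": 0,"wy": 0,"wz": 0},
  {"dx": 0,"dy": 0,"dz": 0.0015,"wx": 0,"wy": 0,"wz": 0},
])

```text
time_s: 18.9
tcp_pos: [0.4532, -0.2586, 0.023]
ee_rot: [[-0.752, -0.659, 0.0], [-0.659, 0.752, -0.0], [-0.0, -0.0, -1.0]]
wrist_force: [-0.9, 0.5, 5.1]
gripper_width: 0.449
```

The fingers touch the rim at reported z 0.0235, so the tip offset is about 30.5 mm. I'll back up 2 mm and grip.

Request:
drive_tool([
  {"dx": 0,"dy": 0,"dz": -0.003,"wx": 0,"wy": 0,"wz": 0},
  {"dx": 0,"dy": 0,"dz": -0.003,"wx": 0,"wy": 0,"wz": 0},
])

```text
time_s: 19.1
tcp_pos: [0.4533, -0.2586, 0.0255]
ee_rot: [[-0.752, -0.659, 0.001], [-0.659, 0.752, -0.0], [-0.0, -0.001, -1.0]]
wrist_force: [-0.4, -0.7, 0.2]
gripper_width: 0.45
```

Request:
drive_tool([
  {"dx": 0,"dy": 0,"dz": 0,"wx": 0,"wy": 0,"wz": 0},
  {"dx": 0,"dy": 0,"dz": 0,"wx": 0,"wy": 0,"wz": 0},
  {"dx": 0,"dy": 0,"dz": 0,"wx": 0,"wy": 0,"wz": 0},
  {"dx": 0,"dy": 0,"dz": 0,"wx": 0,"wy": 0,"wz": 0},
  {"dx": 0,"dy": 0,"dz": 0,"wx": 0,"wy": 0,"wz": 0},
  {"dx": 0,"dy": 0,"dz": 0,"wx": 0,"wy": 0,"wz": 0},
  {"dx": 0,"dy": 0,"dz": 0,"wx": 0,"wy": 0,"wz": 0},
  {"dx": 0,"dy": 0,"dz": 0,"wx": 0,"wy": 0,"wz": 0},
], gripper=0)

```text
time_s: 19.9
tcp_pos: [0.4532, -0.2586, 0.0251]
ee_rot: [[-0.752, -0.659, 0.0], [-0.659, 0.752, -0.0], [-0.0, -0.0, -1.0]]
wrist_force: [0.3, -0.4, -1.0]
gripper_width: 0.137
```

```bash
python3 d.py 0.453 -0.258 0.06; python3 - <<'E'
from h import *
S=cams.capture('side')[:,:,::-1][110:210,360:480];cv2.imwrite('pics/q2.png',cv2.resize(cv2.convertScaleAbs(S,alpha=2.2),None,fx=6,fy=6,interpolation=cv2.INTER_CUBIC))
# tilt rows
piv=np.array([.6151,-.1211,.024]);s=r.sense();p=s['tcp_pos'];R=s['ee_rot']
from scipy.spatial.transform import Rotation as Ro
d=(piv-p);d[2]=0;d/=np.linalg.norm(d);ax=np.cross([0,0,1],d)  # rotate: +ax lowers far? 
for a in(-2,-4,-6,-8,-10,-11.5):
    Q=Ro.from_rotvec(np.radians(a)*ax).as_matrix();np_=piv+Q@(p-piv)
    print(a,'dtool',(R.T@(np_-p)).round(4),'w',np.degrees(Ro.from_matrix(R.T@Q@R).as_rotvec()).round(2),'dworld',(np_-p).round(4))
E
```

```text
t 19.9 tcp [ 0.4532 -0.2586  0.0251] F [ 0.3 -0.4 -1. ] d_tool [-0.0002  0.0005 -0.0349] yaw_y 131.22 j [-12.  23. -26.   0. -41. -37.]
-2 dtool [-0.0001  0.      0.0074] w [ 0.03 -2.    0.  ] dworld [ 0.0001  0.0001 -0.0074]
-4 dtool [-0.0004 -0.      0.0148] w [ 0.06 -4.    0.  ] dworld [ 0.0003  0.0003 -0.0148]
-6 dtool [-0.001  -0.      0.0222] w [ 0.09 -6.    0.  ] dworld [ 0.0008  0.0007 -0.0222]
-8 dtool [-0.0019 -0.      0.0296] w [ 0.12 -8.    0.  ] dworld [ 0.0015  0.0012 -0.0296]
-10 dtool [-0.003  -0.      0.0369] w [  0.16 -10.     0.  ] dworld [ 0.0023  0.002  -0.0369]
-11.5 dtool [-0.004  -0.      0.0424] w [  0.18 -11.5    0.  ] dworld [ 0.0031  0.0026 -0.0424]
```

View pics/q2.png

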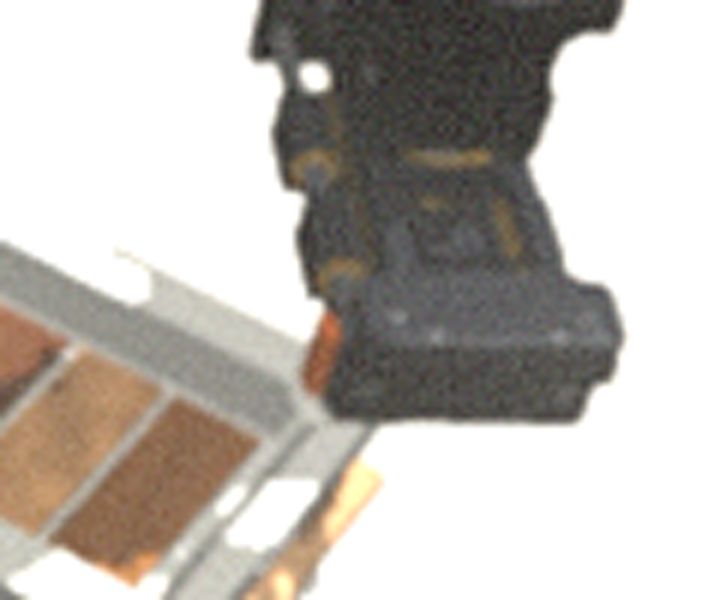

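The gripper width is 0.137, about 12 mm, so it is holding the tab. Now the tilt about the far bottom corner, in two stages.

Request:
drive_tool([
  {"dx": -0.0003,"dy": 0,"dz": -0.0037,"wx": 0,"wy": 1,"wz": 0},
  {"dx": -0.0007,"dy": 0,"dz": -0.0074,"wx": 0,"wy": 2,"wz": 0},
  {"dx": -0.0011,"dy": 0,"dz": -0.011,"wx": 0,"wy": 3,"wz": 0},
  {"dx": -0.0016,"dy": 0,"dz": -0.0148,"wx": 0,"wy": 4,"wz": 0},
  {"dx": -0.0022,"dy": 0,"dz": -0.0185,"wx": 0,"wy": 5,"wz": 0},
  {"dx": -0.0029,"dy": 0,"dz": -0.022,"wx": 0,"wy": 6,"wz": 0},
  {"dx": -0.0029,"dy": 0,"dz": -0.022,"wx": 0,"wy": 6,"wz": 0},
])

```text
time_s: 20.65
tcp_pos: [0.4546, -0.2565, 0.0476]
ee_rot: [[-0.747, -0.659, -0.081], [-0.656, 0.752, -0.07], [0.107, 0.001, -0.994]]
wrist_force: [-3.8, -4.4, -0.0]
gripper_width: 0.138
```

```bash
python3 d.py 0.453 -0.258 0.06; python3 - <<'E'
from h import *
print(r.sense()['moment'],r.sense()['gripper_width'])
S=cams.capture('side')[:,:,::-1][110:240,290:470];cv2.imwrite('pics/t1.png',cv2.resize(cv2.convertScaleAbs(S,alpha=1.8),None,fx=4,fy=4,interpolation=cv2.INTER_CUBIC))
E
```

```text
t 20.65 tcp [ 0.4546 -0.2565  0.0476] F [-3.8 -4.4 -0. ] d_tool [ 0.0035 -0.     -0.0121] yaw_y 131.26 j [ -9.  22. -25.   6. -46. -45.]
[-1.14186475  0.81747268 -0.09618491] 0.13820582262678086
```

View pics/t1.png

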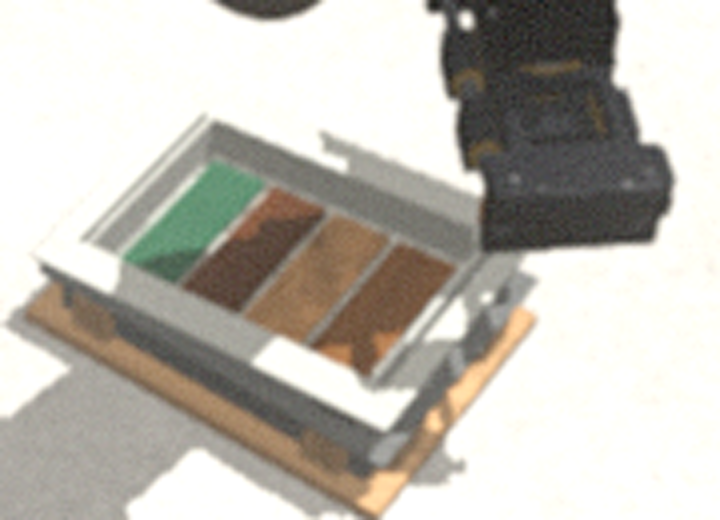

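The picture shows the tray tilting, with the tab side up and the far corner down. The -5.8 N horizontal force means I pushed slightly too far forward, so I'll ease that in the second half.

Request:
drive_tool([
  {"dx": 0.0003,"dy": 0,"dz": -0.0037,"wx": 0,"wy": 1,"wz": 0},
  {"dx": 0.0005,"dy": 0,"dz": -0.0074,"wx": 0,"wy": 2,"wz": 0},
  {"dx": 0.0007,"dy": 0,"dz": -0.011,"wx": 0,"wy": 3,"wz": 0},
  {"dx": 0.0009,"dy": 0,"dz": -0.0148,"wx": 0,"wy": 4,"wz": 0},
  {"dx": 0.001,"dy": 0,"dz": -0.0185,"wx": 0,"wy": 5,"wz": 0},
  {"dx": 0.0011,"dy": 0,"dz": -0.0204,"wx": 0,"wy": 5.5,"wz": 0},
  {"dx": 0.0011,"dy": 0,"dz": -0.0204,"wx": 0,"wy": 5.5,"wz": 0},
])

```text
time_s: 21.4
tcp_pos: [0.4567, -0.2558, 0.0678]
ee_rot: [[-0.737, -0.659, -0.149], [-0.646, 0.752, -0.132], [0.199, -0.001, -0.98]]
wrist_force: [-0.8, -2.1, -2.3]
gripper_width: 0.134
```

```bash
python3 d.py 0.453 -0.258 0.06; python3 - <<'E'
from h import *
print(r.sense()['moment'],r.sense()['gripper_width'])
S=cams.capture('side')[:,:,::-1][90:240,290:470];cv2.imwrite('pics/t2.png',cv2.resize(cv2.convertScaleAbs(S,alpha=1.8),None,fx=4,fy=4,interpolation=cv2.INTER_CUBIC))
for c in ((.103,.079),(-.103,.079)):
    pass
E
```

```text
t 21.4 tcp [ 0.4567 -0.2558  0.0678] F [-0.8 -2.1 -2.3] d_tool [0.0026 0.0007 0.0085] yaw_y 131.24 j [ -6.  22. -24.  11. -52. -50.]
[-0.38023981 -0.32763839 -0.2338518 ] 0.1336012531131996
```

View pics/t2.png

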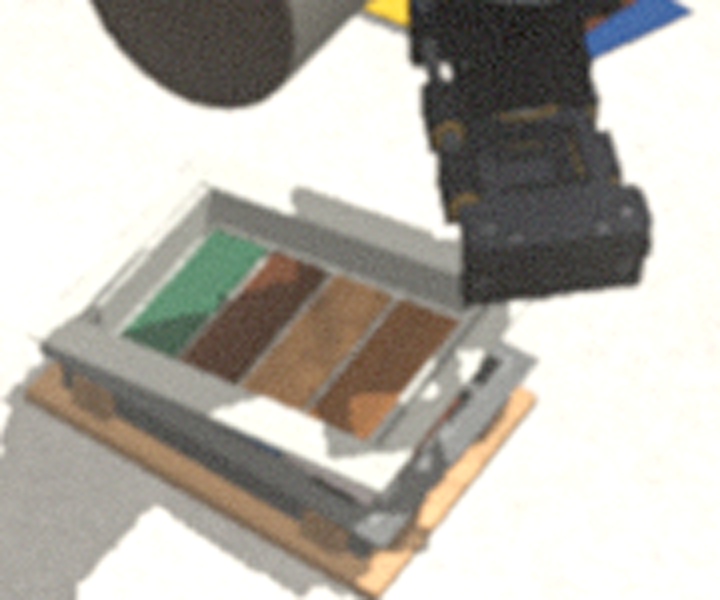

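The top tray is peeled up at the tab side, the far corner is down, and the grey tray is still seated. Next I lift at constant tilt.

Request:
drive_tool([
  {"dx": 0.001,"dy": 0,"dz": -0.005,"wx": 0,"wy": 0,"wz": 0},
  {"dx": 0.002,"dy": 0,"dz": -0.01,"wx": 0,"wy": 0,"wz": 0},
  {"dx": 0.003,"dy": 0,"dz": -0.015,"wx": 0,"wy": 0,"wz": 0},
  {"dx": 0.004,"dy": 0,"dz": -0.02,"wx": 0,"wy": 0,"wz": 0},
  {"dx": 0.005,"dy": 0,"dz": -0.025,"wx": 0,"wy": 0,"wz": 0},
  {"dx": 0.006,"dy": 0,"dz": -0.03,"wx": 0,"wy": 0,"wz": 0},
  {"dx": 0.008,"dy": 0,"dz": -0.04,"wx": 0,"wy": 0,"wz": 0},
  {"dx": 0.01,"dy": 0,"dz": -0.05,"wx": 0,"wy": 0,"wz": 0},
  {"dx": 0.012,"dy": 0,"dz": -0.06,"wx": 0,"wy": 0,"wz": 0},
  {"dx": 0.012,"dy": 0,"dz": -0.06,"wx": 0,"wy": 0,"wz": 0},
])

```text
time_s: 22.45
tcp_pos: [0.4575, -0.2561, 0.1307]
ee_rot: [[-0.738, -0.659, -0.146], [-0.646, 0.752, -0.132], [0.197, -0.003, -0.98]]
wrist_force: [1.4, -0.5, -1.6]
gripper_width: 0.133
```

```bash
python3 d.py 0.453 -0.258 0.06; python3 - <<'E'
from h import *
print(r.sense()['moment'],r.sense()['gripper_width'])
S=cams.capture('side')[:,:,::-1][60:240,290:470];cv2.imwrite('pics/t3.png',cv2.resize(cv2.convertScaleAbs(S,alpha=1.8),None,fx=3.3,fy=3.3,interpolation=cv2.INTER_CUBIC))
E
```

```text
t 22.45 tcp [ 0.4575 -0.2561  0.1307] F [ 1.4 -0.5 -1.6] d_tool [-0.0094  0.0017  0.0702] yaw_y 131.24 j [ -6.  18. -19.  10. -60. -48.]
[ 0.18831077 -0.26168078  0.00083547] 0.13340361252866562
```

View pics/t3.png

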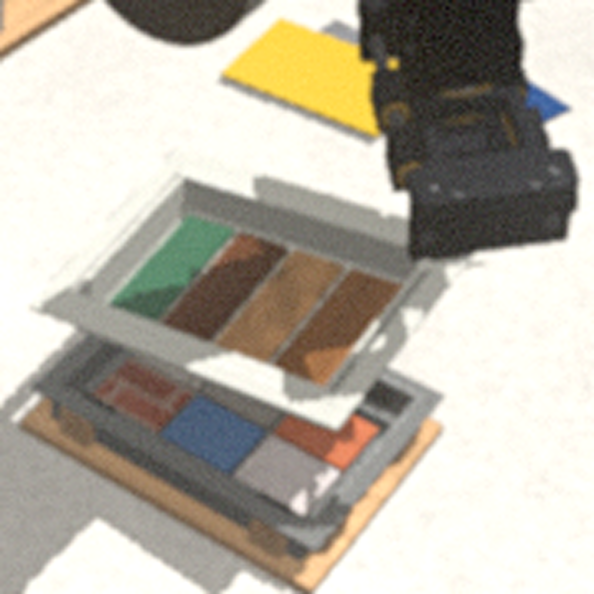

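The top tray is clear, the grey tray is still seated, and Fz of about -1.6 N matches the tray's weight. Now I level it and raise it a bit.

Request:
drive_tool([
  {"dx": 0.001,"dy": 0,"dz": -0.005,"wx": 0,"wy": -1.5,"wz": 0},
  {"dx": 0.002,"dy": 0,"dz": -0.01,"wx": 0,"wy": -3,"wz": 0},
  {"dx": 0.003,"dy": 0,"dz": -0.015,"wx": 0,"wy": -4.5,"wz": 0},
  {"dx": 0.004,"dy": 0,"dz": -0.02,"wx": 0,"wy": -6,"wz": 0},
  {"dx": 0.005,"dy": 0,"dz": -0.025,"wx": 0,"wy": -7.5,"wz": 0},
  {"dx": 0.006,"dy": 0,"dz": -0.03,"wx": 0,"wy": -9,"wz": 0},
  {"dx": 0.006,"dy": 0,"dz": -0.03,"wx": 0,"wy": -10.5,"wz": 0},
  {"dx": 0.006,"dy": 0,"dz": -0.03,"wx": 0,"wy": -11.4,"wz": 0},
  {"dx": 0.006,"dy": 0,"dz": -0.03,"wx": 0,"wy": -11.4,"wz": 0},
])

```text
time_s: 23.4
tcp_pos: [0.4557, -0.256, 0.1592]
ee_rot: [[-0.753, -0.658, -0.001], [-0.658, 0.753, -0.001], [0.001, 0.0, -1.0]]
wrist_force: [-0.2, -1.5, -1.7]
gripper_width: 0.137
```

```bash
python3 d.py 0.486 0.121 0.1325
```

```text
t 23.4 tcp [ 0.4557 -0.256   0.1592] F [-0.2 -1.5 -1.7] d_tool [-0.271   0.2639  0.0265] yaw_y 131.16 j [-11.  14. -17.   0. -60. -37.]
```

Request:
drive_tool([
  {"dx": -0.003,"dy": 0.003,"dz": 0,"wx": 0,"wy": 0,"wz": 0},
  {"dx": -0.011,"dy": 0.011,"dz": 0,"wx": 0,"wy": 0,"wz": 0},
  {"dx": -0.024,"dy": 0.023,"dz": 0,"wx": 0,"wy": 0,"wz": 0},
  {"dx": -0.042,"dy": 0.041,"dz": 0,"wx": 0,"wy": 0,"wz": 0},
  {"dx": -0.062,"dy": 0.06,"dz": 0,"wx": 0,"wy": 0,"wz": 0},
  {"dx": -0.083,"dy": 0.081,"dz": 0,"wx": 0,"wy": 0,"wz": 0},
  {"dx": -0.104,"dy": 0.101,"dz": 0,"wx": 0,"wy": 0,"wz": 0},
  {"dx": -0.125,"dy": 0.122,"dz": 0,"wx": 0,"wy": 0,"wz": 0},
  {"dx": -0.146,"dy": 0.142,"dz": 0,"wx": 0,"wy": 0,"wz": 0},
  {"dx": -0.167,"dy": 0.163,"dz": 0.002,"wx": 0,"wy": 0,"wz": 0},
  {"dx": -0.188,"dy": 0.183,"dz": 0.006,"wx": 0,"wy": 0,"wz": 0},
  {"dx": -0.209,"dy": 0.204,"dz": 0.01,"wx": 0,"wy": 0,"wz": 0},
  {"dx": -0.229,"dy": 0.223,"dz": 0.014,"wx": 0,"wy": 0,"wz": 0},
  {"dx": -0.247,"dy": 0.241,"dz": 0.018,"wx": 0,"wy": 0,"wz": 0},
  {"dx": -0.26,"dy": 0.253,"dz": 0.022,"wx": 0,"wy": 0,"wz": 0},
  {"dx": -0.268,"dy": 0.261,"dz": 0.025,"wx": 0,"wy": 0,"wz": 0},
  {"dx": -0.271,"dy": 0.264,"dz": 0.026,"wx": 0,"wy": 0,"wz": 0},
  {"dx": -0.271,"dy": 0.264,"dz": 0.026,"wx": 0,"wy": 0,"wz": 0},
  {"dx": -0.271,"dy": 0.264,"dz": 0.026,"wx": 0,"wy": 0,"wz": 0},
])

```text
time_s: 25.3
tcp_pos: [0.4858, 0.121, 0.1329]
ee_rot: [[-0.752, -0.659, -0.002], [-0.659, 0.752, -0.001], [0.002, 0.0, -1.0]]
wrist_force: [-0.2, -0.8, -1.1]
gripper_width: 0.132
```

```bash
python3 d.py 0.486 0.121 0.1325; python3 - <<'E'
from h import *
print(r.sense()['moment'],r.sense()['gripper_width'])
for n in M: cv2.imwrite(f'pics/f_{n}.png',cv2.convertScaleAbs(cams.capture(n)[:,:,::-1],alpha=1.7))
E
```

```text
t 25.3 tcp [0.4858 0.121  0.1329] F [-0.2 -0.8 -1.1] d_tool [-0.0002 -0.0001  0.0004] yaw_y 131.19 j [ 33.  13. -22.   0. -55. -81.]
[-0.07210062  0.15991551 -0.01943306] 0.13208960436449776
```

View pics/f_side.png

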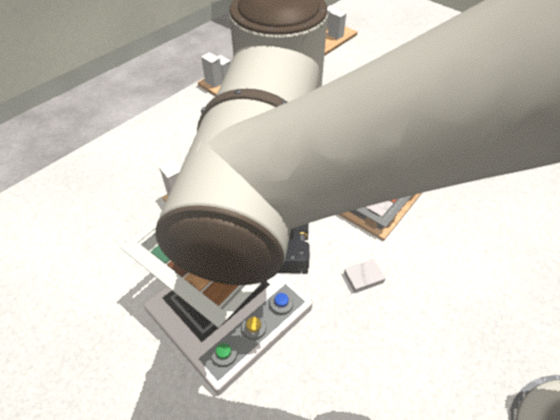

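View pics/f_top.png

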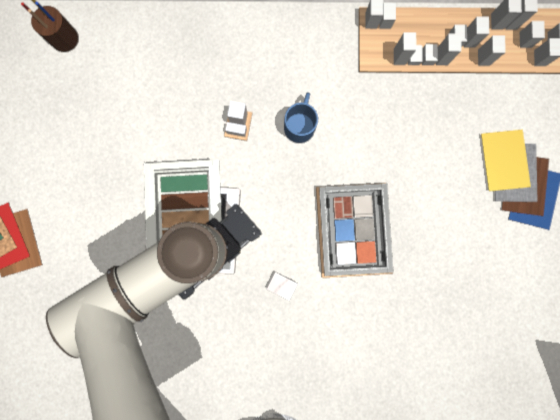

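```bash
python3 - <<'E'
from h import *
th=np.radians(3.74);R=np.array([[np.cos(th),-np.sin(th)],[np.sin(th),np.cos(th)]]);o=np.array([.567,.193])
for nm,l in(('far',(.103,.079)),('TR',(.103,-.079)),('BL',(-.103,.079))):
    X=np.append(o+R@l,.161);print(nm,X,proj('top',X).round(1),proj('side',X).round(1))
a=cv2.imread('pics/f_side.png')[215:335,100:240];b=cv2.imread('pics/f_top.png')[145:275,130:240]
cv2.imwrite('pics/g.png',np.hstack([cv2.resize(a,(350,300)),np.zeros((300,10,3),np.uint8),cv2.resize(b,(330,300*1),interpolation=cv2.INTER_CUBIC)]))
E
```

```text
far [0.66462755 0.27855034 0.161     ] [142.5 163.6] [120.4 246.6]
TR [0.67493373 0.12088683 0.161     ] [218.2 159.3] [196.8 185.7]
BL [0.45906627 0.26511317 0.161     ] [146.4 262.8] [220.7 328.4]
```

View pics/g.png

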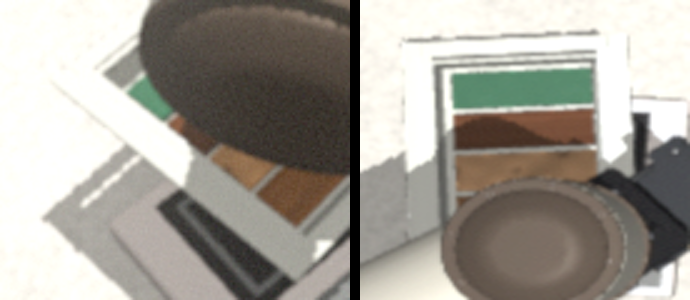

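```bash
python3 - <<'E'
from h import *
print(tri((122,247),(144,162.3)), tri((218,325.5),(147.2,262)))
I0=cv2.imread('pics/top0.png');s=r.sense();print(s['time_s'],s['tcp_pos'],s['wrist_force'],s['gripper_width'],abs(s['joint_velocities']).max())
E
```

```text
[0.66806425 0.27652614 0.15458354] [0.46187088 0.26405215 0.16349798]
25.4 [0.48600377 0.12075483 0.13305314] [-0.32439245 -0.25721269 -2.21600856] 0.13388077029284298 0.21837481898849948
```

Far-corner sag is about 0.03–0.04 rad and the centring error is a few mm. I'll hold 1 s to check for creep.

Request:
drive_tool([
  {"dx": 0,"dy": 0,"dz": 0,"wx": 0,"wy": 0,"wz": 0},
  {"dx": 0,"dy": 0,"dz": 0,"wx": 0,"wy": 0,"wz": 0},
  {"dx": 0,"dy": 0,"dz": 0,"wx": 0,"wy": 0,"wz": 0},
  {"dx": 0,"dy": 0,"dz": 0,"wx": 0,"wy": 0,"wz": 0},
  {"dx": 0,"dy": 0,"dz": 0,"wx": 0,"wy": 0,"wz": 0},
  {"dx": 0,"dy": 0,"dz": 0,"wx": 0,"wy": 0,"wz": 0},
  {"dx": 0,"dy": 0,"dz": 0,"wx": 0,"wy": 0,"wz": 0},
  {"dx": 0,"dy": 0,"dz": 0,"wx": 0,"wy": 0,"wz": 0},
  {"dx": 0,"dy": 0,"dz": 0,"wx": 0,"wy": 0,"wz": 0},
  {"dx": 0,"dy": 0,"dz": 0,"wx": 0,"wy": 0,"wz": 0},
])

```text
time_s: 26.4
tcp_pos: [0.486, 0.1214, 0.1329]
ee_rot: [[-0.752, -0.659, -0.001], [-0.659, 0.752, -0.001], [0.002, 0.0, -1.0]]
wrist_force: [0.7, -0.8, -1.9]
gripper_width: 0.137
```

```bash
python3 - <<'E'
from h import *
for n in M:
    b=cams.capture(n)[:,:,::-1];a=cv2.imread(f'pics/f_{n}.png');b=cv2.convertScaleAbs(b,alpha=1.7)
    c=(slice(215,335),slice(100,240)) if n=='side' else (slice(145,225),slice(130,240))
    print(n,cv2.phaseCorrelate(cv2.cvtColor(a[c],6).astype(np.float32),cv2.cvtColor(b[c],6).astype(np.float32)))
# bystanders & next tray vs start (top)
a=cv2.imread('pics/top0.png');b=cams.capture('top')[:,:,::-1]
for nm,c in(('mug+tower',(slice(90,150),slice(215,325))),('stone',(slice(265,305),slice(260,300)))):
    print(nm,np.abs(a[c].astype(int)-b[c]).mean(), cv2.phaseCorrelate(cv2.cvtColor(a[c],6).astype(np.float32),cv2.cvtColor(np.ascontiguousarray(b[c]),6).astype(np.float32)))
E
```

```text
side ((-0.2606893859675381, 0.248471956945437), 1.0806435426076253)
top ((-0.23816352399856555, -0.028503133408136705), 1.0220224761466186)
mug+tower 1.8331818181818182 ((0.009202157524001109, 0.005172830514680982), 0.9797635698318481)
stone 5.145833333333333 ((-0.18089425635355028, 0.13206234986687448), 0.5184930118918419)
```

No creep, and the bystanders are unmoved. Handing in.

```bash
python3 -c "
from station import r,cams,ticket
print(ticket.finish_job(), r.sense()['time_s'], r.sense()['gripper_width'])"
```

```text
the job is handed in; nothing more can be done
the job is handed in; nothing more can be done
```

I pressed the three keys in order, peeled the top tray off by its tab, and handed the job in at about 26.5 s. The tray was still held level over the reader; no verdict was reported.

**What was done**
- **Keys:** I pressed green, then yellow, then blue, each to its stop at 7.6–9.3 N on the wrist.
- **Peel:** I gripped the tab (opening 12 mm), tilted the tray 11.5° about its far bottom corner, lifted it clear and levelled it. The grey tray stayed in its seat in the pictures.
- **Hold:** I carried it over the reader at about 10 cm and stopped there.

**Last checks**
- **Position:** the tray is centred to a few mm. The far corner sags by roughly 0.04 rad, well under the 0.17 limit.
- **Steadiness:** it moved less than 0.4 pixel over 1 s, with the gripper at 12 mm on the tab and about 2 N of weight on the wrist.
- **Bystanders:** the mug and tower model show no shift. The stone matches its start to about 0.2 pixel, though shadows make that comparison weaker.

**What disagreed**
- **Fingertip height:** the real fingertips sit about 30 mm above the reported TCP. My first attempt at the green key therefore never touched it. I worked out the offset from the pictures and from contact on the key and the tray rim, then used it for the rest.
- **Camera heights:** the two cameras together read about 3–4 mm too high.
- **Tilt:** about 6 N of sideways push built up halfway through, and I eased it off.
- **Final state:** the reading after hand-in was refused, so I have no state from that last second.

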